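Put returned hole saws back in stacks

TASK

Put the returned hole saws away in two neat upright stacks, blue saws in the blue tray and orange saws in the orange tray. In each tray the largest saw goes in the middle of the tray and the others on top of it, centred and in order of size with the smallest on top, all teeth down as they stand now. Set each one down gently without dropping or toppling it, and leave the chuck, the bolt bin and the tape measure where they are.

Things in the scene. Friction and masses are not known exactly. Their poses are not given: they have to be found in the camera images.
- blue_large_center (a point): Loose blue hole saw, the largest of the three blue ones: an upright blue cylinder 62 mm in diameter and 44 mm tall, standing teeth down (steel teeth at the lower rim), flat closed back on top with a small dark arbor hole that is flush. The point is its centre, 22 mm above its underside; z is up along its axis. Weight 0.05 to 0.35 kg. May be gripped anywhere on its side.
- blue_medium_center (a point): Loose blue hole saw, the middle one of the three blue ones: an upright blue cylinder 48 mm in diameter and 44 mm tall, standing teeth down (steel teeth at the lower rim), flat closed back on top with a small dark arbor hole that is flush. The point is its centre, 22 mm above its underside; z is up along its axis. Weight 0.05 to 0.35 kg. May be gripped anywhere on its side.
- blue_small_center (a point): Loose blue hole saw, the smallest of the three blue ones: an upright blue cylinder 34 mm in diameter and 44 mm tall, standing teeth down (steel teeth at the lower rim), flat closed back on top with a small dark arbor hole that is flush. The point is its centre, 22 mm above its underside; z is up along its axis. Weight 0.05 to 0.35 kg. May be gripped anywhere on its side.
- orange_large_center (a point): Loose orange hole saw, the larger of the two orange ones: an upright orange cylinder 58 mm in diameter and 44 mm tall, standing teeth down (steel teeth at the lower rim), flat closed back on top with a small dark arbor hole that is flush. The point is its centre, 22 mm above its underside; z is up along its axis. Weight 0.05 to 0.35 kg. May be gripped anywhere on its side.
- orange_small_center (a point): Loose orange hole saw, the smaller of the two orange ones: an upright orange cylinder 38 mm in diameter and 44 mm tall, standing teeth down (steel teeth at the lower rim), flat closed back on top with a small dark arbor hole that is flush. The point is its centre, 22 mm above its underside; z is up along its axis. Weight 0.05 to 0.35 kg. May be gripped anywhere on its side.
- blue_tray: Fixed round shallow blue tray, 98 mm outside diameter, blue rim 6 mm thick and 10 mm high, inside 86 mm wide with a flat black rubber floor 4 mm above the work surface. Origin: centre of its underside, on the work surface; z up.
- orange_tray: Fixed round shallow orange tray, 98 mm outside diameter, orange rim 6 mm thick and 10 mm high, inside 86 mm wide with a flat black rubber floor 4 mm above the work surface. Origin: centre of its underside, on the work surface; z up.
- chuck: Bystander: loose black drill chuck standing upright, 42 mm in diameter, 52 mm tall, steel band. Origin: centre of its underside.
- bolt_bin: Bystander: loose small green open bin holding bolts, 88 x 68 mm (x, y), 40 mm tall. Origin: centre of its underside.
- tape: Bystander: loose yellow tape measure with black sides standing on its edge, 68 x 36 mm (x, y), 62 mm tall. Origin: centre of its underside.
There are look-alikes about, which are no part of the job. What is shaped like the part that bears orange_small_center but red or turquoise is not meant. What is shaped like the part that bears blue_large_center but red is not meant.

How it is judged:
At the end, for the whole second after the job is handed in: Blue tray: large, medium, small blue saw, bottom to top; orange tray: large, then small. Lowest saw within 13 mm of tray centre, each upper one resting on the one below, centres within 10 mm; all upright (0.08 rad), at rest, released; chuck, bin and tape within 30 mm of their start (horizontal distance between blue_large_center and blue_tray below 0.013 m and z of blue_large_center in the frame of blue_tray between 0.0235 and 0.0295 m and horizontal distance between orange_large_center and orange_tray below 0.013 m and z of orange_large_center in the frame of orange_tray between 0.0235 and 0.0295 m and horizontal distance between blue_medium_center and blue_large_center below 0.01 m and z of blue_medium_center in the frame of blue_large_center between 0.04 and 0.048 m and horizontal distance between blue_small_center and blue_medium_center below 0.01 m and z of blue_small_center in the frame of blue_medium_center between 0.04 and 0.048 m and horizontal distance between orange_small_center and orange_large_center below 0.01 m and z of orange_small_center in the frame of orange_large_center between 0.04 and 0.048 m and angle between each of blue_large_center, blue_medium_center, blue_small_center, orange_large_center, orange_small_center's own z axis and vertical below 0.08 rad and linear speed of each of blue_large, blue_medium, blue_small, orange_large, orange_small below 0.02 m/s and distance of each of chuck, bolt_bin, tape from where it was at the start of the episode below 0.03 m); the robot touches nothing.
It fails at once if a hole saw is tipped over (angle between any of blue_large_center, blue_medium_center, blue_small_center, orange_large_center, orange_small_center's own z axis and vertical above 0.7 rad).
It fails at once if a hole saw is dropped from more than about 25 mm ((linear speed of blue_large above 0.7 m/s and contact force between blue_large and the fingers below 0.05 N) or (linear speed of blue_medium above 0.7 m/s and contact force between blue_medium and the fingers below 0.05 N) or (linear speed of blue_small above 0.7 m/s and contact force between blue_small and the fingers below 0.05 N) or (linear speed of orange_large above 0.7 m/s and contact force between orange_large and the fingers below 0.05 N) or (linear speed of orange_small above 0.7 m/s and contact force between orange_small and the fingers below 0.05 N)).
It fails at once if the chuck, the bolt bin or the tape measure is pushed 30 mm out of its place (distance of any of chuck, bolt_bin, tape from where it was at the start of the episode above 0.03 m).
It also fails if it takes over 136 s, if anything falls off the work surface, if the arm or the gripper's body presses on something with over 40 N, if the wrist force passes 120 N, or if a joint passes its speed limit or range.

ROBOT

A 6-joint arm with a two-finger parallel gripper is mounted at the origin on the work surface. World frame = base frame: x ahead of the robot, y to its left, z up, the work surface at z = 0. Lengths are in m, angles in rad, forces in N, time in s.
With the tool pointing down it reaches from about 0.275 to 0.85 m from the base axis. Payload 19 kg.
Tool frame: the origin (TCP) lies on the mounting face of the last link; the fingertips stand bot.finger_overhang ahead of it and the grasp point (between the pads) lies 155 mm ahead of it (bot.finger_overhang is the distance from the TCP to the fingertips, in m); x points along the fingers, y is the direction in which the jaws open and shut, and the axes are right-handed (so a half turn about x gives the same grasp; the last joint's range is limited). The gripper opens to 85 mm and grips with 20 to 120 N. Pads are 22 mm wide; open, the fingers measure 114 mm over their backs; the gripper's body (76 mm by 85 mm) begins 54 mm behind the grasp point. The pads swing forward as they close: fully open they stand 13 mm farther back than shut.
Start: joints at [-1.402, 0.15, 1.437, -0, 1.554, -0.134], TCP at [0.171, -0.549, 0.405] pointing down, gripper open.
Joint ranges: [-2.8, 2.8], [-0.68, 2.1], [0.12, 2.68], [-1.39, 4.53], [0.16, 2.79], [-2.81, 2.81]. Speed limits (rad/s): [1.89, 1.89, 2.22, 3.01, 3.01, 3.01].

INTERFACE

Orientations are given as a unit quaternion [w, x, y, z].
In Python, from cell import get_obs, get_image, hand_in, bot gives the robot as it stands. The module is installed in compiled form; this text tells all that it offers.
- The arm moves only by the shell command python3 -m inch 'ROWS' [FORCE]. ROWS is JSON, a list that holds one entry, the list of rows, each a list of 7 numbers: the shift along the tool's x, y, z in mm, then the turn, a rotation vector about the tool's x, y, z in rad, then the finger opening in mm, from 0 to 85.4. A call has 1 to 10 rows; each row shifts and turns the pose as measured when the row begins, along the tool's axes as they then stand; what a row does not reach is not made up. A row lasts 1/10 s, in which the tool goes at most 50 mm and 8.59 degrees, less where a joint would pass 70% of its speed; a pose out of reach is approached as far as the arm can. A call is refused whole if a number of a shift passes 50 or a number of a turn 0.15, either way. A call with a gripper value outside its range is refused whole. The fingers move at their own pace and stop on an object; FORCE is the grip in N (left out, the last holds). Time passes only in rows, so rows that do not move let the fingers close. It gives the time, the measured TCP pose, the force and the opening at its end, in the units of the state.
- get_obs(): the state, without advancing time (a new reading comes with each control period).
- get_image(name): name is "scene" or "top"; returns a dict with "img" (400x640x3 uint8, red, green, blue), "fx", "fy", "cx", "cy" (pixels), "origin" and "rotation" of the camera in the world. Camera axes: x right, y down, z forward; pixel columns grow to the right and rows downward; lengths in m; the calibration is good to about 2 mm. A picture is of the moment at which its call begins. There is no depth.
- hand_in(): hands the job in, once; it reports no verdict.
The state is a dict: "t": time; "joints": joint angles; "joint_vel": joint speeds; "joint_torque": joint torques, N m; "position": TCP position; "tcp_rot": TCP orientation; "contact_force": force on the tool from outside, world axes, zero at the start; "moment": the same for the moment, N m; "gripper_width": finger opening in m.
Only numpy, scipy, OpenCV 4.12 (cv2) and the standard library are available. Lean on these libraries where they do the work, as an engineer would, in place of code of your own. Each camera call takes 0.05 s, during which the arm holds its last target.

## Working session

There is one attempt and no reset: what is moved stays moved. The work goes in short steps, Python scripts to look and compute and a shell command to move; the robot and the scene stay as the last step left them, time stands still between calls to the robot, and variables do not carry over. Pictures are saved under pics/ and viewed, and the job is handed in when it is done.

```bash
mkdir -p pics
python3 - <<'E'
from cell import get_obs,get_image,bot
import cv2
o=get_obs();print(o);print(bot.finger_overhang)
for n in("scene","top"):
    d=get_image(n);cv2.imwrite(f"pics/{n}0.png",cv2.cvtColor(d["img"],cv2.COLOR_RGB2BGR))
    print({k:v for k,v in d.items() if k!="img"})
E
```

```text
{'t': 0.0, 'joints': array([-1.40199351e+00,  1.50979683e-01,  1.43800794e+00,  1.61935069e-05,
        1.55381951e+00, -1.34022889e-01]), 'joint_vel': array([-0.00077339, -0.00052439, -0.00103409,  0.00041007,  0.00110404,
       -0.00114251]), 'joint_torque': array([-6.60728292e-04, -7.13057399e+01, -5.70870066e+01, -2.67712776e-04,
        9.00094426e-03, -2.06518212e-05]), 'position': array([ 0.17144034, -0.548809  ,  0.40409043]), 'tcp_rot': array([-0.10622689, -0.69901489, -0.10708573,  0.69901837]), 'contact_force': array([ 0.39755921, -0.05836439, -0.48573891]), 'moment': array([-0.03368488, -0.00336398,  0.01132674]), 'gripper_width': 0.08542248000821553}
0.1734
{'fx': 515.1851229991331, 'fy': 515.1851229991331, 'cx': 325.2318015168473, 'cy': 197.5285869727989, 'origin': array([1.48163698, 0.09664144, 0.89159985]), 'rotation': array([-0.27780388,  0.61208581,  0.67186547, -0.31108319])}
{'fx': 392.20934364366536, 'fy': 392.20934364366536, 'cx': 313.6091021685699, 'cy': 195.25418848589456, 'origin': array([0.40046959, 0.01674014, 0.9818418 ]), 'rotation': array([-0.03548837,  0.70784298, -0.70414917,  0.04327632])}
```

View pics/scene0.png

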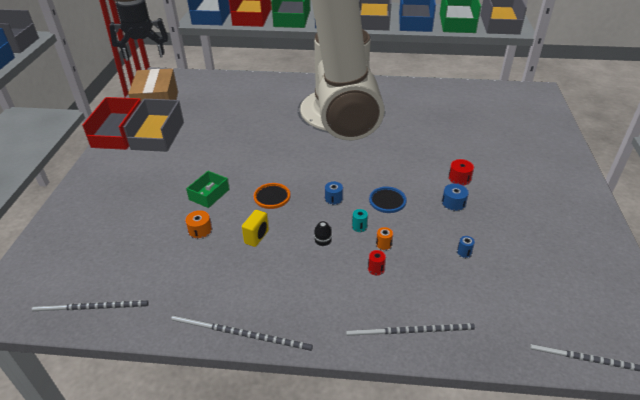

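View pics/top0.png

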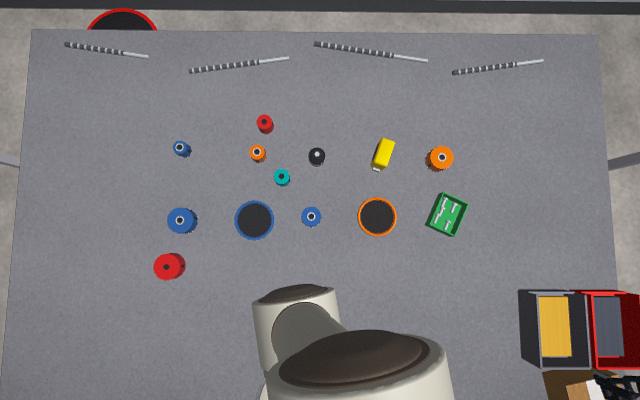

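Top view (up = +x, left = +y): blue saws at about (181,220) large, (311,216) medium, (181,148) small. Orange saws are at (441,157) large and (257,152) small. Trays are blue (254,219) and orange (377,216). Candidates that could be mistaken:
- **Red cylinders:** (169,266) and (265,122).
- **Turquoise:** (282,177).
- **Other round things:** the chuck (317,156) and a red bin off the table (122,20).

Next I'll measure and check crops.

```bash
cat > h.py <<'E'
import numpy as np,cv2
from cell import get_obs,get_image
from scipy.spatial.transform import Rotation as R
def rot(q): return R.from_quat(q,scalar_first=True)
def ray(c,u,v):
    d=rot(c["rotation"]).apply([(u-c["cx"])/c["fx"],(v-c["cy"])/c["fy"],1.]); return c["origin"],d/np.linalg.norm(d)
def onz(c,u,v,z):
    o,d=ray(c,u,v); return o+d*(z-o[2])/d[2]
def proj(c,p):
    q=rot(c["rotation"]).inv().apply(np.asarray(p)-c["origin"]); return np.array([c["fx"]*q[0]/q[2]+c["cx"],c["fy"]*q[1]/q[2]+c["cy"]])
def mask(img,col):
    h=cv2.cvtColor(img,cv2.COLOR_RGB2HSV)
    lo,hi={"blue":((103,110,50),(120,255,255)),"orange":((6,150,120),(18,255,255)),"red":((0,150,60),(4,255,255)),"turq":((80,100,50),(98,255,255)),"yellow":((22,150,80),(32,255,255)),"green":((50,100,40),(78,255,255))}[col]
    return cv2.inRange(h,lo,hi)
def save(name,img,box=None,k=1):
    if box: x0,y0,x1,y1=box; img=img[y0:y1,x0:x1]
    cv2.imwrite("pics/"+name,cv2.resize(cv2.cvtColor(img,cv2.COLOR_RGB2BGR),None,fx=k,fy=k,interpolation=cv2.INTER_NEAREST))
def tri(ca,pa,cb,pb):
    o1,d1=ray(ca,*pa);o2,d2=ray(cb,*pb)
    s=np.linalg.lstsq(np.c_[d1,-d2],o2-o1,rcond=None)[0]
    a,b=o1+s[0]*d1,o2+s[1]*d2
    return (a+b)/2,np.linalg.norm(a-b)
E
python3 - <<'E'
from h import *
for n in("top","scene"):
    c=get_image(n)
    for col in("blue","orange","red","turq","yellow","green"):
        cs,_=cv2.findContours(mask(c["img"],col),cv2.RETR_EXTERNAL,cv2.CHAIN_APPROX_NONE)
        for k in cs:
            if cv2.contourArea(k)<60: continue
            x,y,w,h=cv2.boundingRect(k)
            if n=="scene" and y<150: continue
            (u,v),(a,b),t=cv2.fitEllipse(k); print(n,col,(x,y,w,h),"ell",round(u,1),round(v,1),round(a,1),round(b,1),onz(c,u,v,.044 if max(a,b)<36 else .01)[:2].round(4))
    if n=="top": save("c_top.png",c["img"],(150,110,480,290),2.4)
    else: save("c_sc.png",c["img"],(180,150,490,280),2.5)
E
```

```text
top blue (167, 208, 30, 25) ell 181.4 220.1 24.9 29.2 [0.4441 0.3211]
top blue (301, 207, 20, 20) ell 310.8 216.2 18.7 19.0 [0.4551 0.0132]
top blue (234, 201, 40, 39) ell 253.8 219.9 38.0 38.6 [0.4471 0.1538]
top blue (173, 141, 18, 16) ell 181.2 148.2 13.0 18.0 [0.6186 0.3288]
top orange (358, 197, 39, 39) ell 376.8 216.3 37.7 38.3 [ 0.4575 -0.1508]
top orange (430, 146, 24, 23) ell 441.3 157.0 22.1 22.8 [ 0.6013 -0.3047]
top orange (249, 145, 17, 17) ell 257.2 152.5 13.9 17.7 [0.6093 0.1442]
top red (570, 290, 70, 80) ell 611.4 325.8 61.6 96.9 [ 0.195  -0.7171]
top red (154, 254, 27, 25) ell 166.5 266.5 24.4 25.8 [0.3351 0.3513]
top red (257, 115, 17, 17) ell 264.7 122.7 13.4 17.5 [0.684  0.1274]
top red (87, 8, 70, 22) ell 120.0 49.8 76.7 82.5 [0.8848 0.5088]
top turq (274, 169, 16, 17) ell 281.4 177.1 14.8 17.2 [0.5492 0.0846]
top yellow (371, 138, 24, 32) ell 382.9 153.5 15.9 36.0 [ 0.6167 -0.1685]
top green (425, 192, 44, 45) ell 446.9 214.1 36.0 43.0 [ 0.464  -0.3257]
scene blue (458, 236, 16, 21) ell 465.4 245.9 14.5 22.0 [0.6412 0.3282]
scene blue (369, 187, 37, 26) ell 387.2 199.3 25.2 36.4 [0.455  0.1532]
scene blue (443, 184, 25, 27) ell 454.5 196.4 24.1 26.9 [0.4686 0.3197]
scene blue (325, 181, 18, 23) ell 333.2 192.2 18.0 23.1 [0.4789 0.0137]
scene orange (377, 227, 16, 23) ell 383.5 236.2 14.2 22.4 [0.6265 0.1431]
scene orange (185, 211, 24, 27) ell 196.1 221.3 19.7 26.8 [ 0.6159 -0.3051]
scene orange (254, 183, 36, 25) ell 271.2 194.9 23.9 35.9 [ 0.5034 -0.1424]
scene red (368, 250, 17, 25) ell 376.1 261.4 15.6 25.0 [0.7063 0.1277]
scene red (449, 159, 25, 26) ell 460.6 170.9 22.3 25.5 [0.3609 0.3457]
scene turq (352, 209, 16, 23) ell 359.4 219.7 15.3 24.0 [0.5756 0.0849]
scene yellow (242, 210, 26, 37) ell 254.5 227.4 23.0 35.3 [ 0.6239 -0.161 ]
scene green (186, 171, 43, 37) ell 207.5 188.6 30.2 41.6 [ 0.4533 -0.3273]
```

```bash
ls pics
```

```text
c_sc.png
c_top.png
scene0.png
top0.png
```

View pics/c_top.png

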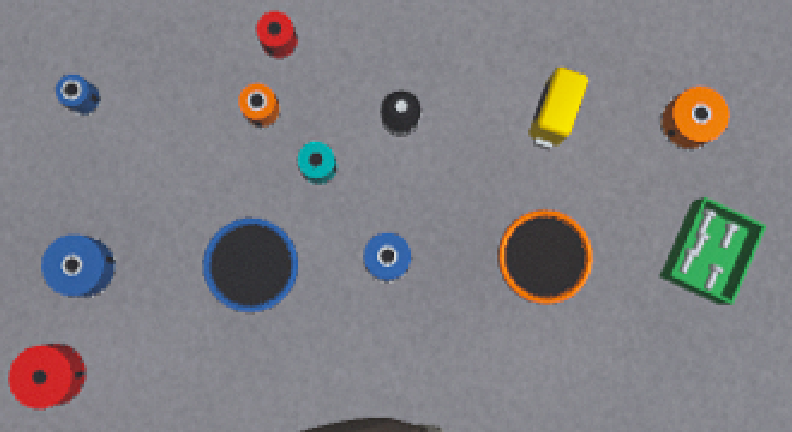

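View pics/c_sc.png

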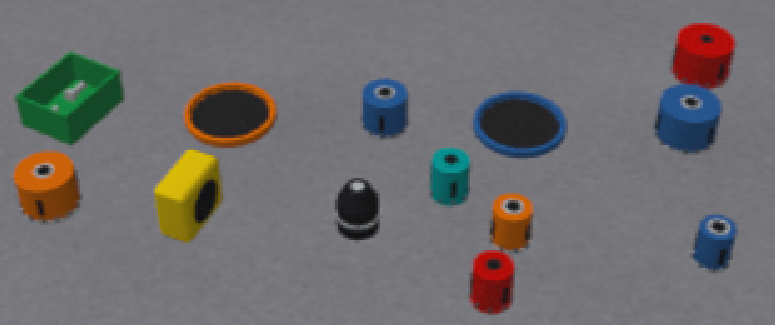

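```bash
cat > saw.py <<'E'
from h import *
def holes(c,col,lo=3,hi=80):
    m=mask(c["img"],col); m2=cv2.morphologyEx(m,cv2.MORPH_CLOSE,np.ones((3,3),np.uint8))
    out=[]
    cs,hr=cv2.findContours(m,cv2.RETR_CCOMP,cv2.CHAIN_APPROX_NONE)
    for i,k in enumerate(cs):
        if hr[0][i][3]<0: continue
        f=np.zeros_like(m);cv2.drawContours(f,[k],-1,255,-1);f[m>0]=0
        a=(f>0).sum()
        if a<4: continue
        ys,xs=np.nonzero(f); out.append((xs.mean(),ys.mean(),a))
    return out
E
python3 - <<'E'
from saw import *
T=get_image("top");S=get_image("scene")
for col in("blue","orange"):
    ht=holes(T,col);hs=[h for h in holes(S,col) if h[1]>160]
    for a in ht:
        if a[2]>300:
            print(col,"tray top floor",np.round(a,1),onz(T,a[0],a[1],.007)[:2].round(4)); continue
        best=min(((*tri(T,a[:2],S,b[:2]),b) for b in hs),key=lambda r:r[1]+abs(r[0][2]-.044))
        print(col,np.round(a,1),"on44",onz(T,*a[:2],.044)[:2].round(4),"tri",best[0].round(4),"gap",round(best[1],4),np.round(best[2],1),"S44",onz(S,*best[2][:2],.044)[:2].round(4))
    for b in hs:
        if b[2]>150: print(col,"tray scene",np.round(b,1),onz(S,b[0],b[1],.004)[:2].round(4),onz(S,b[0],b[1],.010)[:2].round(4))
E
```

```text
blue [179.3 219.9  64. ] on44 [0.4445 0.3262] tri [0.4445 0.3258 0.0441] gap 0.0007 [455.9 190.5  39. ] S44 [0.4446 0.3254]
blue [310.7 216.   61. ] on44 [0.4554 0.0134] tri [0.4555 0.0127 0.0439] gap 0.0013 [333.4 186.4  36. ] S44 [0.4556 0.012 ]
blue tray top floor [253.9 219.9 870. ] [0.4474 0.1539]
blue [179.1 146.7  61. ] on44 [0.6223 0.3341] tri [0.6222 0.3339 0.0441] gap 0.0004 [466.9 240.2  53. ] S44 [0.6222 0.3337]
blue tray scene [387.2 198.9 456. ] [0.4465 0.1535] [0.4535 0.1531]
orange tray top floor [376.8 216.3 874. ] [ 0.4578 -0.1513]
orange [441.5 156.9  58. ] on44 [ 0.6016 -0.3053] tri [ 0.602  -0.3064  0.043 ] gap 0.0014 [197.  217.6  44. ] S44 [ 0.6028 -0.3067]
orange [256.3 151.4  58. ] on44 [0.6121 0.1465] tri [0.6122 0.1462 0.0437] gap 0.0006 [384.8 232.1  51. ] S44 [0.6125 0.1459]
orange tray scene [271.1 194.8 477. ] [ 0.4568 -0.1541] [ 0.4638 -0.1524]
```

```bash
cat > aim.py <<'E'
import sys
from h import *
o=get_obs(); r=rot(o["tcp_rot"]); A=r.as_matrix()
g=o["position"]+A[:,0]*.155
print("t",round(o["t"],2),"grasp",g.round(4),"toolx",A[:,0].round(3),"y",A[:,1].round(3),"z",A[:,2].round(3),"j",o["joints"].round(2),"w",round(o["gripper_width"]*1e3,1),"F",o["contact_force"].round(1))
if len(sys.argv)>3:
    x,y,z=map(float,sys.argv[1:4]); print("shift mm",(A.T@(np.array([x,y,z])-g)*1e3).round(1))
    # correction to make tool x straight down with jaw at yaw (deg), nearest half turn
    yaw=np.radians(float(sys.argv[4])) if len(sys.argv)>4 else np.arctan2(A[1,1],A[0,1])
    best=None
    for k in(0,np.pi):
        yv=np.array([np.cos(yaw+k),np.sin(yaw+k),0]);xv=np.array([0,0,-1.]);T=np.c_[xv,yv,np.cross(xv,yv)]
        v=(r.inv()*R.from_matrix(T)).as_rotvec()
        if best is None or np.linalg.norm(v)<np.linalg.norm(best): best=v
    print("turn",best.round(3))
E
python3 aim.py 0.4445 0.3257 0.2
```

```text
t 0.3 grasp [ 0.1714 -0.5488  0.2495] toolx [-0.  0. -1.] y [ 0.298 -0.955 -0.   ] z [-0.955 -0.298 -0.   ] j [-1.4   0.15  1.44  0.    1.55 -0.13] w 85.4 F [0.3 0.1 0.8]
shift mm [  49.8 -753.2 -521.4]
turn [-0. -0.  0.]
```

```bash
python3 aim.py 0.602 -0.306 0.15
```

```text
t 0.3 grasp [ 0.1714 -0.5488  0.2495] toolx [-0.  0. -1.] y [ 0.298 -0.955 -0.   ] z [-0.955 -0.298 -0.   ] j [-1.4   0.15  1.44  0.    1.55 -0.13] w 85.4 F [0.3 0.1 0.8]
shift mm [  99.6 -103.3 -483.4]
turn [-0. -0.  0.]
```

```bash
python3 -m inch '[[[8,-9,-40,0,0,0,85],[8,-9,-40,0,0,0,85],[8,-9,-40,0,0,0,85],[8,-9,-40,0,0,0,85],[8,-9,-40,0,0,0,85],[8,-9,-40,0,0,0,85],[8,-9,-40,0,0,0,85],[8,-9,-40,0,0,0,85],[8,-9,-40,0,0,0,85],[8,-9,-40,0,0,0,85]]]' 40; python3 aim.py 0.602 -0.306 0.1
```

```text
t: 1.3
position: [0.5359, -0.3386, 0.3218]
tcp_rot: [-0.105, -0.699, -0.103, 0.7]
contact_force: [0.1, -1.6, 0.2]
gripper_width: 0.0848
t 1.3 grasp [ 0.5359 -0.339   0.1668] toolx [-0.    -0.002 -1.   ] y [ 0.291 -0.957  0.002] z [-0.957 -0.291  0.001] j [-0.68  0.31  1.41 -0.    1.42  0.59] w 84.8 F [ 0.1 -1.6  0.2]
shift mm [ 66.8 -12.5 -72.9]
turn [-0.     0.001 -0.002]
```

```bash
python3 -m inch '[[[10,-4,-30,0,0,0,85],[10,-4,-30,0,0,0,85],[10,-2,-8,0,0,0,85],[0,0,0,0,0,0,85],[0,0,0,0,0,0,85]]]' 40; python3 aim.py 0.602 -0.306 0.03
```

```text
t: 1.8
position: [0.6037, -0.3042, 0.2883]
tcp_rot: [-0.106, -0.698, -0.106, 0.7]
contact_force: [-0.3, 0.1, 0.4]
gripper_width: 0.0853
t 1.8 grasp [ 0.6034 -0.3042  0.1333] toolx [-0.002 -0.    -1.   ] y [ 0.296 -0.955 -0.   ] z [-0.955 -0.296  0.002] j [-0.58  0.42  1.34 -0.    1.39  0.69] w 85.3 F [-0.3  0.1  0.4]
shift mm [103.3   1.3   1.6]
turn [0.    0.002 0.   ]
```

```bash
python3 -m inch '[[[20,1,1,0,0.002,0,85],[20,0,1,0,0,0,85],[20,0,0,0,0,0,85],[15,0,0,0,0,0,85],[0,0,0,0,0,0,85]]]'; python3 aim.py 0.602 -0.306 0.03
python3 - <<'E'
from h import *
T=get_image("top");save("ol_t.png",T["img"],(340,80,540,260),3);T=get_image("scene");save("ol_s.png",T["img"],(130,120,330,270),3)
E
```

```text
t: 2.3
position: [0.5983, -0.31, 0.2154]
tcp_rot: [0.105, 0.701, 0.103, -0.698]
contact_force: [-0.0, -0.2, 0.3]
gripper_width: 0.0848
t 2.3 grasp [ 0.5988 -0.3105  0.0604] toolx [ 0.004 -0.003 -1.   ] y [ 0.291 -0.957  0.004] z [-0.957 -0.291 -0.003] j [-0.59  0.47  1.42 -0.    1.25  0.68] w 84.8 F [-0.  -0.2  0.3]
shift mm [30.4 -3.6 -4.3]
turn [ 0.    -0.003 -0.004]
```

View pics/ol_s.png

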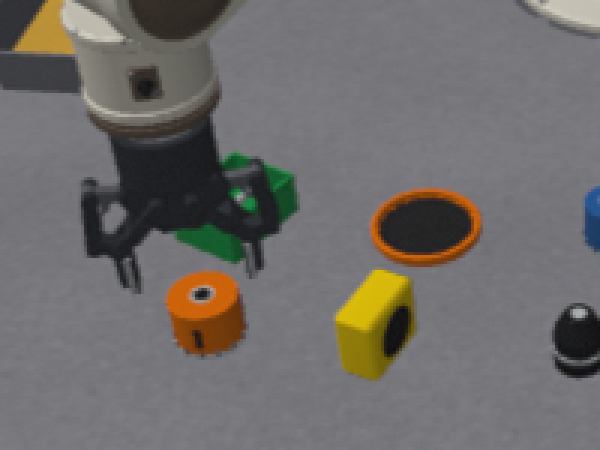

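```bash
python3 -m inch '[[[8,-2,-2,0,-0.003,-0.004,85],[8,-2,-2,0,0,0,85],[8,0,0,0,0,0,85],[0,0,0,0,0,0,85]]]'; python3 aim.py 0.602 -0.306 0.03
```

```text
t: 2.8
position: [0.6024, -0.305, 0.1945]
tcp_rot: [0.106, 0.701, 0.103, -0.698]
contact_force: [-1.0, -0.5, -0.1]
gripper_width: 0.0846
t 2.8 grasp [ 0.6031 -0.3056  0.0395] toolx [ 0.005 -0.004 -1.   ] y [ 0.291 -0.957  0.005] z [-0.957 -0.291 -0.004] j [-0.58  0.49  1.43 -0.    1.21  0.69] w 84.6 F [-1.  -0.5 -0.1]
shift mm [ 9.5 -0.   1.2]
turn [ 0.    -0.004 -0.005]
```

The scene crop shows the open fingers straddling the orange large saw (crop (200,310)), clear of the tape and the bin. I'll lower the last 9 mm and close.

```bash
python3 -m inch '[[[6,0,1,0,-0.004,-0.005,85],[4,0,0,0,0,0,85],[0,0,0,0,0,0,85]]]'; python3 aim.py 0.602 -0.306 0.03;python3 -m inch '[[[0,0,0,0,0,0,50],[0,0,0,0,0,0,50],[0,0,0,0,0,0,50],[0,0,0,0,0,0,50],[0,0,0,0,0,0,50],[0,0,0,0,0,0,50]]]' 40;  python3 aim.py 0.602 -0.306 0.12
```

```text
t: 3.1
position: [0.6015, -0.3053, 0.1836]
tcp_rot: [-0.104, -0.699, -0.104, 0.7]
contact_force: [0.5, 0.4, -0.0]
gripper_width: 0.0849
t 3.1 grasp [ 0.6013 -0.3053  0.0286] toolx [-0.001  0.    -1.   ] y [ 0.292 -0.957 -0.   ] z [-0.957 -0.292  0.001] j [-0.58  0.5   1.44 -0.    1.2   0.69] w 84.9 F [ 0.5  0.4 -0. ]
shift mm [-1.4  0.9 -0.4]
turn [0.    0.001 0.   ]
t: 3.7
position: [0.6015, -0.3055, 0.184]
tcp_rot: [-0.104, -0.699, -0.104, 0.7]
contact_force: [-0.4, 0.3, -1.1]
gripper_width: 0.057
t 3.7 grasp [ 0.6014 -0.3055  0.029 ] toolx [-0.001 -0.    -1.   ] y [ 0.291 -0.957 -0.   ] z [-0.957 -0.291  0.001] j [-0.58  0.5   1.44 -0.    1.2   0.69] w 57.0 F [-0.4  0.3 -1.1]
shift mm [-91.    0.7  -0.4]
turn [0.    0.001 0.   ]
```

```bash
python3 -m inch '[[[-10,0,0,0,0,0,50],[-20,0,0,0,0,0,50],[-25,0,0,0,0,0,50],[-25,0,0,0,0,0,50],[-10,0,0,0,0,0,50],[0,0,0,0,0,0,50]]]';  python3 aim.py 0.457 -0.152 0.12
```

```text
t: 4.3
position: [0.6013, -0.3053, 0.2793]
tcp_rot: [-0.104, -0.699, -0.104, 0.7]
contact_force: [-0.3, 1.2, -2.6]
gripper_width: 0.0569
t 4.3 grasp [ 0.6012 -0.3053  0.1243] toolx [-0.001  0.    -1.   ] y [ 0.292 -0.957 -0.   ] z [-0.957 -0.292  0.001] j [-0.58  0.42  1.35 -0.    1.37  0.69] w 56.9 F [-0.3  1.2 -2.6]
shift mm [   4.5 -188.6   93.2]
turn [0.    0.001 0.   ]
```

Run:
```python
from h import *
T=get_image("scene");save("ol_s2.png",T["img"],(130,80,330,270),3)
```

```text
(no output)
```

View pics/ol_s2.png

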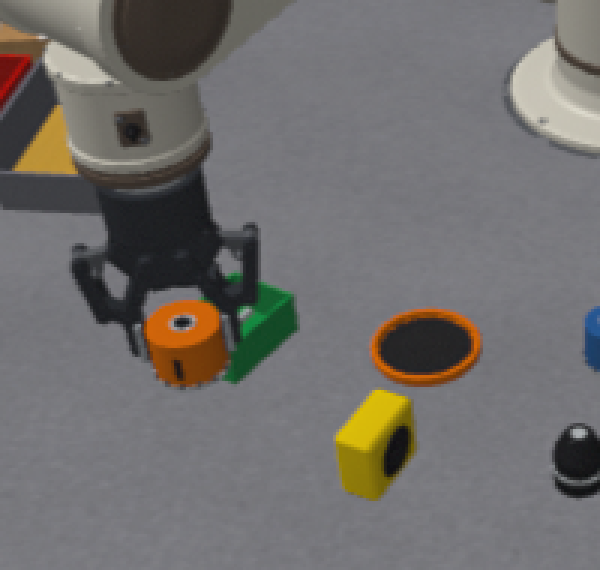

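The saw is held upright and lifted (crop (183,340)). Its weight shows as about 2.2 N. Moving to the orange tray.

```bash
python3 -m inch '[[[0,-15,7,0,0,0,50],[0,-30,15,0,0,0,50],[0,-35,17,0,0,0,50],[0,-35,17,0,0,0,50],[0,-35,17,0,0,0,50],[0,-25,12,0,0,0,50],[0,-10,5,0,0,0,50],[0,0,0,0,0,0,50],[0,0,0,0,0,0,50]]]';  python3 aim.py 0.457 -0.152 0.06
```

```text
t: 5.25
position: [0.4542, -0.1489, 0.2677]
tcp_rot: [-0.101, -0.695, -0.107, 0.704]
contact_force: [-0.8, -0.1, -2.6]
gripper_width: 0.057
t 5.25 grasp [ 0.4521 -0.1478  0.1127] toolx [-0.013  0.007 -1.   ] y [ 0.291 -0.957 -0.011] z [-0.957 -0.291  0.011] j [-0.48  0.04  1.84  0.    1.27  0.8 ] w 57.0 F [-0.8 -0.1 -2.6]
shift mm [52.6  6.  -4. ]
turn [0.    0.011 0.011]
```

```bash
python3 -m inch '[[[5,6,-4,0,0.011,0.011,50],[15,0,0,0,0,0,50],[15,0,0,0,0,0,50],[10,0,0,0,0,0,50],[0,0,0,0,0,0,50],[0,0,0,0,0,0,50]]]';  python3 aim.py 0.457 -0.152 0.034
```

```text
t: 5.85
position: [0.4641, -0.1584, 0.2187]
tcp_rot: [0.104, 0.701, 0.102, -0.698]
contact_force: [0.2, -0.2, -1.0]
gripper_width: 0.0569
t 5.85 grasp [ 0.4647 -0.1587  0.0637] toolx [ 0.004 -0.002 -1.   ] y [ 0.288 -0.958  0.003] z [-0.958 -0.288 -0.003] j [-0.49  0.12  1.87 -0.    1.15  0.79] w 56.9 F [ 0.2 -0.2 -1. ]
shift mm [29.6 -8.8  5.5]
turn [ 0.    -0.003 -0.003]
```

```bash
python3 - <<'E'
s=open('aim.py').read()
s=s.replace('''print("shift mm",(A.T@(np.array([x,y,z])-g)*1e3).round(1))''','''print("shift mm (straightened)",(A.T@(np.array([x,y,z+.155])-o["position"])*1e3).round(1))''')
open('aim.py','w').write(s)
E
python3 -m inch '[[[10,-4,3,0,-0.003,-0.003,50],[8,0,0,0,0,0,50],[0,0,0,0,0,0,50],[0,0,0,0,0,0,50]]]';  python3 aim.py 0.457 -0.152 0.034
```

```text
t: 6.25
position: [0.4602, -0.1555, 0.2]
tcp_rot: [0.103, 0.7, 0.103, -0.699]
contact_force: [0.6, -0.2, -1.5]
gripper_width: 0.0571
t 6.25 grasp [ 0.4603 -0.1557  0.045 ] toolx [ 0.001 -0.001 -1.   ] y [ 0.288 -0.958  0.001] z [-0.958 -0.288 -0.001] j [-0.48  0.13  1.9  -0.    1.11  0.79] w 57.1 F [ 0.6 -0.2 -1.5]
shift mm (straightened) [11.  -4.3  2. ]
turn [ 0.    -0.001 -0.001]
```

```bash
python3 -m inch '[[[3,-4,2,0,0,0,50],[3,0,0,0,0,0,50],[0,0,0,0,0,0,50],[0,0,0,0,0,0,50]]]';  python3 aim.py 0.457 -0.152 0.033
python3 - <<'E'
from h import *
T=get_image("top");save("ol_t3.png",T["img"],(320,140,460,290),3);T=get_image("scene");save("ol_s3.png",T["img"],(180,80,380,270),3)
E
```

```text
t: 6.65
position: [0.457, -0.1519, 0.1941]
tcp_rot: [0.104, 0.7, 0.102, -0.699]
contact_force: [0.5, -0.2, -1.1]
gripper_width: 0.057
t 6.65 grasp [ 0.4573 -0.1521  0.0391] toolx [ 0.002 -0.001 -1.   ] y [ 0.288 -0.957  0.002] z [-0.957 -0.288 -0.001] j [-0.48  0.13  1.91 -0.    1.09  0.8 ] w 57.0 F [ 0.5 -0.2 -1.1]
shift mm (straightened) [6.1 0.1 0. ]
turn [ 0.    -0.001 -0.002]
```

View pics/ol_s3.png

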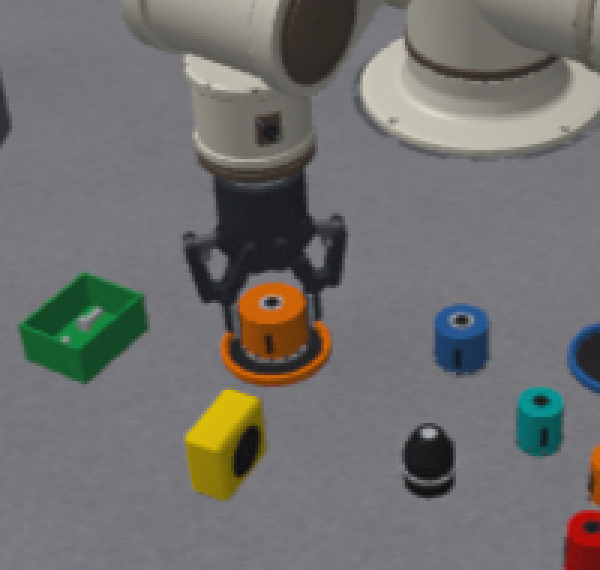

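The saw hovers centred over the orange tray (crop (272,325)). Lowering gently.

```bash
python3 -m inch '[[[3,0,0,0,0,0,50],[1,0,0,0,0,0,50],[1,0,0,0,0,0,50],[0,0,0,0,0,0,50]]]';  python3 aim.py 0.457 -0.152 0.033; python3 -m inch '[[[1,0,0,0,0,0,50],[0,0,0,0,0,0,50]]]';  python3 aim.py 0.457 -0.152 0.033
```

```text
t: 7.15
position: [0.4571, -0.1521, 0.1888]
tcp_rot: [0.104, 0.7, 0.102, -0.699]
contact_force: [-0.5, 0.5, -1.7]
gripper_width: 0.0568
t 7.15 grasp [ 0.4575 -0.1523  0.0338] toolx [ 0.002 -0.002 -1.   ] y [ 0.288 -0.958  0.002] z [-0.958 -0.288 -0.002] j [-0.48  0.14  1.92 -0.    1.08  0.8 ] w 56.8 F [-0.5  0.5 -1.7]
shift mm (straightened) [ 0.8 -0.1  0.1]
turn [ 0.    -0.002 -0.002]
t: 7.35
position: [0.4572, -0.1521, 0.1879]
tcp_rot: [0.104, 0.7, 0.102, -0.699]
contact_force: [-0.0, -0.3, 0.4]
gripper_width: 0.0571
t 7.35 grasp [ 0.4576 -0.1524  0.0329] toolx [ 0.003 -0.002 -1.   ] y [ 0.288 -0.958  0.002] z [-0.958 -0.288 -0.002] j [-0.48  0.14  1.92 -0.    1.08  0.8 ] w 57.1 F [-0.  -0.3  0.4]
shift mm (straightened) [-0.1 -0.2  0.2]
turn [ 0.    -0.002 -0.002]
```

```bash
python3 -m inch '[[[0,0,0,0,0,0,62],[0,0,0,0,0,0,70],[0,0,0,0,0,0,75],[0,0,0,0,0,0,75],[-10,0,0,0,0,0,75],[-20,0,0,0,0,0,75],[-40,0,0,0,0,0,75],[-50,0,0,0,0,0,75],[-30,0,0,0,0,0,75]]]';  python3 aim.py 0.6122 0.1463 0.12
```

```text
t: 8.25
position: [0.4558, -0.1514, 0.342]
tcp_rot: [-0.102, -0.698, -0.104, 0.701]
contact_force: [1.2, -0.6, 0.1]
gripper_width: 0.0748
t 8.25 grasp [ 0.4552 -0.1511  0.187 ] toolx [-0.004  0.001 -1.   ] y [ 0.288 -0.958 -0.002] z [-0.958 -0.288  0.003] j [-0.48 -0.02  1.74 -0.    1.42  0.8 ] w 74.8 F [ 1.2 -0.6  0.1]
shift mm (straightened) [  66.9 -239.8 -235.8]
turn [0.    0.003 0.002]
```

Next, the small orange saw at (0.612, 0.146).

```bash
python3 -m inch '[[[5,-30,-30,0,0.003,0.002,65],[5,-40,-40,0,0,0,65],[5,-40,-40,0,0,0,65],[5,-40,-40,0,0,0,65],[5,-40,-40,0,0,0,65],[5,-25,-25,0,0,0,65],[5,-12,-10,0,0,0,65],[0,0,0,0,0,0,65],[0,0,0,0,0,0,65]]]';  python3 aim.py 0.6122 0.1463 0.09
```

```text
t: 9.15
position: [0.5972, 0.1153, 0.3209]
tcp_rot: [0.104, 0.705, 0.099, -0.695]
contact_force: [-0.1, -0.7, 0.8]
gripper_width: 0.065
t 9.15 grasp [0.5995 0.1145 0.1659] toolx [ 0.015 -0.005 -1.   ] y [ 0.285 -0.959  0.009] z [-0.958 -0.285 -0.013] j [ 0.07  0.26  1.48 -0.01  1.39  1.35] w 65.0 F [-0.1 -0.7  0.8]
shift mm (straightened) [ 75.9 -26.1 -22.2]
turn [ 0.    -0.013 -0.009]
```

Run:
```python
from saw import *
T=get_image("top")
for h in holes(T,"orange"): print(np.round(h,1),onz(T,h[0],h[1],.048)[:2].round(4))
S=get_image("scene")
for h in holes(S,"orange"): 
  if h[1]>160:print(np.round(h,1),onz(S,h[0],h[1],.048)[:2].round(4))
save("os_s.png",S["img"],(230,100,450,270),3)
```

```text
[379.7 215.1  63. ] [ 0.4582 -0.1512]
[374.5 217.  493. ] [ 0.4537 -0.1388]
[384.8 232.1  51. ] [0.6166 0.1457]
[272.7 196.4 327. ] [ 0.5132 -0.1366]
[270.3 182.2  36. ] [ 0.4577 -0.1527]
```

View pics/os_s.png

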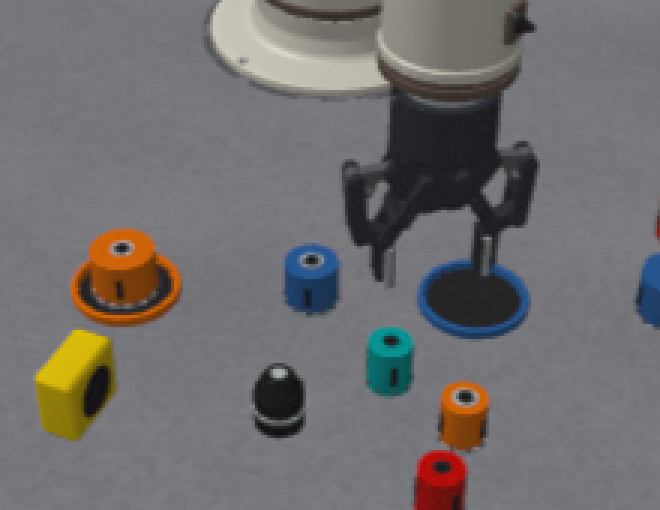

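The large orange saw stands upright in its tray. Both views put it at (0.458, -0.152). The small orange saw (scene (385,232), between the turquoise and red ones) is the next pick.

```bash
python3 -m inch '[[[15,-13,-11,0,-0.013,-0.009,65],[15,-9,-8,0,0,0,65],[15,0,0,0,0,0,65],[10,0,0,0,0,0,65],[0,0,0,0,0,0,65],[0,0,0,0,0,0,65]]]';  python3 aim.py 0.6122 0.1463 0.07
```

```text
t: 9.85
position: [0.6089, 0.1368, 0.2646]
tcp_rot: [0.1, 0.701, 0.099, -0.699]
contact_force: [-0.0, -0.8, 1.2]
gripper_width: 0.0654
t 9.85 grasp [0.6093 0.1366 0.1096] toolx [ 0.002 -0.001 -1.   ] y [ 0.279 -0.96   0.002] z [-0.96  -0.279 -0.002] j [ 0.1   0.33  1.5  -0.    1.3   1.39] w 65.4 F [-0.  -0.8  1.2]
shift mm (straightened) [39.6 -8.3 -5.7]
turn [ 0.    -0.002 -0.002]
```

```bash
python3 -m inch '[[[13,-6,-4,0,-0.002,-0.002,65],[13,-2,-2,0,0,0,65],[10,0,0,0,0,0,65],[0,0,0,0,0,0,65],[0,0,0,0,0,0,65]]]';  python3 aim.py 0.6122 0.1463 0.03
```

```text
t: 10.35
position: [0.6128, 0.1466, 0.2259]
tcp_rot: [0.099, 0.7, 0.1, -0.7]
contact_force: [-0.2, -0.8, 0.3]
gripper_width: 0.065
t 10.35 grasp [0.6129 0.1466 0.0709] toolx [ 0.  0. -1.] y [ 0.279 -0.96  -0.   ] z [-0.96  -0.279 -0.   ] j [0.11 0.38 1.53 0.   1.24 1.4 ] w 65.0 F [-0.2 -0.8  0.3]
shift mm (straightened) [40.9  0.1  0.7]
turn [-0. -0.  0.]
```

```bash
python3 -m inch '[[[15,0,1,0,0,0,65],[13,0,0,0,0,0,65],[8,0,0,0,0,0,65],[3,0,0,0,0,0,65],[0,0,0,0,0,0,65]]]';  python3 aim.py 0.6122 0.1463 0.029
```

```text
t: 10.85
position: [0.6116, 0.1461, 0.1833]
tcp_rot: [0.099, 0.7, 0.099, -0.7]
contact_force: [-0.6, -0.0, 0.1]
gripper_width: 0.0647
t 10.85 grasp [0.6117 0.1462 0.0283] toolx [ 0.  0. -1.] y [ 0.278 -0.96  -0.   ] z [-0.96  -0.278 -0.   ] j [0.11 0.42 1.56 0.   1.16 1.4 ] w 64.7 F [-0.6 -0.   0.1]
shift mm (straightened) [-0.7  0.  -0.6]
turn [-0. -0.  0.]
```

```bash
python3 -m inch '[[[0,0,0,0,0,0,30],[0,0,0,0,0,0,30],[0,0,0,0,0,0,30],[0,0,0,0,0,0,30],[0,0,0,0,0,0,30],[0,0,0,0,0,0,30]]]' 40; python3 aim.py 0.6122 0.1463 0.029;  python3 -m inch '[[[-10,0,0,0,0,0,30],[-20,0,0,0,0,0,30],[-30,0,0,0,0,0,30],[-30,0,0,0,0,0,30],[-20,0,0,0,0,0,30],[-10,0,0,0,0,0,30],[0,0,0,0,0,0,30]]]'; python3 aim.py 0.458 -0.152 0.13
python3 - <<'E'
from h import *
S=get_image("scene");save("os_s2.png",S["img"],(230,100,450,270),3)
E
```

```text
t: 11.45
position: [0.612, 0.1461, 0.1847]
tcp_rot: [0.099, 0.701, 0.099, -0.699]
contact_force: [0.1, -0.0, -1.1]
gripper_width: 0.0369
t 11.45 grasp [0.6123 0.1462 0.0297] toolx [ 0.002  0.    -1.   ] y [ 0.278 -0.96   0.   ] z [-0.96  -0.278 -0.002] j [0.11 0.42 1.56 0.   1.16 1.4 ] w 36.9 F [ 0.1 -0.  -1.1]
shift mm (straightened) [ 0.7 -0.1 -0.2]
turn [ 0.    -0.002 -0.   ]
t: 12.15
position: [0.6112, 0.1461, 0.3124]
tcp_rot: [0.099, 0.701, 0.099, -0.699]
contact_force: [0.3, -0.4, -1.9]
gripper_width: 0.0369
t 12.15 grasp [0.6116 0.1461 0.1574] toolx [ 0.002  0.    -1.   ] y [ 0.279 -0.96   0.   ] z [-0.96  -0.279 -0.002] j [0.11 0.3  1.44 0.   1.4  1.4 ] w 36.9 F [ 0.3 -0.4 -1.9]
shift mm (straightened) [ 27.  243.6 230.2]
turn [ 0.    -0.002 -0.   ]
```

View pics/os_s2.png

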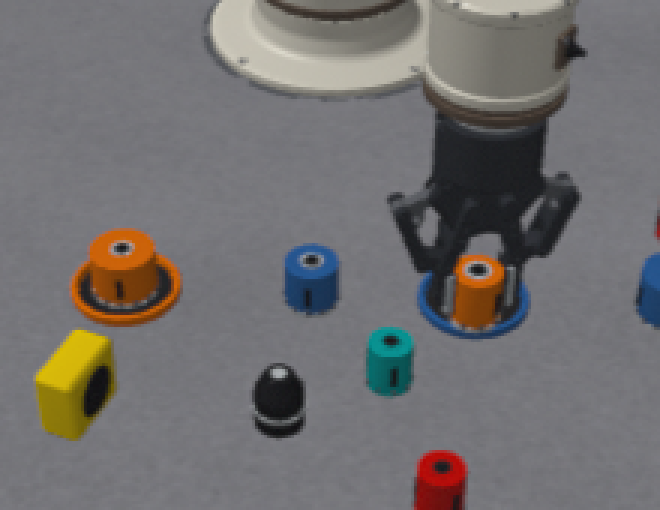

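Held upright. Carrying it to the orange stack.

```bash
python3 -m inch '[[[0,15,14,0,0,0,30],[0,25,24,0,0,0,30],[0,35,33,0,0,0,30],[0,35,33,0,0,0,30],[0,35,33,0,0,0,30],[0,35,33,0,0,0,30],[0,30,28,0,0,0,30],[0,15,14,0,0,0,30],[0,8,8,0,0,0,30],[0,0,0,0,0,0,30]]]';  python3 aim.py 0.458 -0.152 0.13
```

```text
t: 13.2
position: [0.4568, -0.1474, 0.2985]
tcp_rot: [-0.098, -0.695, -0.102, 0.705]
contact_force: [0.7, 0.4, -1.2]
gripper_width: 0.0368
t 13.2 grasp [ 0.4545 -0.1468  0.1435] toolx [-0.015  0.004 -1.   ] y [ 0.28  -0.96  -0.008] z [-0.96  -0.281  0.013] j [-0.47  0.02  1.8  -0.    1.34  0.82] w 36.8 F [ 0.7  0.4 -1.2]
shift mm (straightened) [13.5  4.8 -0. ]
turn [0.    0.013 0.008]
```

```bash
python3 -m inch '[[[10,3,0,0,0.013,0.008,30],[10,0,0,0,0,0,30],[5,0,0,0,0,0,30],[0,0,0,0,0,0,30],[0,0,0,0,0,0,30]]]';  python3 aim.py 0.458 -0.152 0.09
```

```text
t: 13.7
position: [0.4589, -0.1472, 0.2706]
tcp_rot: [-0.1, -0.699, -0.102, 0.701]
contact_force: [-0.2, 0.6, -2.1]
gripper_width: 0.0365
t 13.7 grasp [ 0.4584 -0.1468  0.1156] toolx [-0.003  0.002 -1.   ] y [ 0.283 -0.959 -0.003] z [-0.959 -0.283  0.002] j [-0.47  0.05  1.83  0.    1.27  0.81] w 36.5 F [-0.2  0.6 -2.1]
shift mm (straightened) [25.6  4.4  2.1]
turn [0.    0.002 0.003]
```

```bash
python3 -m inch '[[[8,4,2,0,0.002,0.003,30],[8,0,0,0,0,0,30],[7,0,0,0,0,0,30],[0,0,0,0,0,0,30],[0,0,0,0,0,0,30]]]';  python3 aim.py 0.458 -0.152 0.078
python3 - <<'E'
from saw import *
T=get_image("top");S=get_image("scene")
save("os_t3.png",T["img"],(340,150,440,250),4);save("os_s3.png",S["img"],(210,80,350,220),4)
hs=[h for h in holes(S,"orange") if h[2]<150 and h[1]>120]
for h in hs: print(np.round(h,1),onz(S,h[0],h[1],.048)[:2].round(4),onz(S,h[0],h[1],.106)[:2].round(4))
E
```

```text
t: 14.2
position: [0.4582, -0.1516, 0.2457]
tcp_rot: [0.101, 0.7, 0.101, -0.7]
contact_force: [0.0, 0.3, -1.6]
gripper_width: 0.0373
t 14.2 grasp [ 0.4582 -0.1516  0.0907] toolx [ 0. -0. -1.] y [ 0.284 -0.959  0.   ] z [-0.959 -0.284  0.   ] j [-0.48  0.07  1.86 -0.    1.21  0.8 ] w 37.3 F [ 0.   0.3 -1.6]
shift mm (straightened) [12.7  0.4  0.3]
turn [-0.  0. -0.]
[268.6 164.8  34. ] [ 0.3838 -0.1706] [ 0.4593 -0.1522]
```

View pics/os_s3.png

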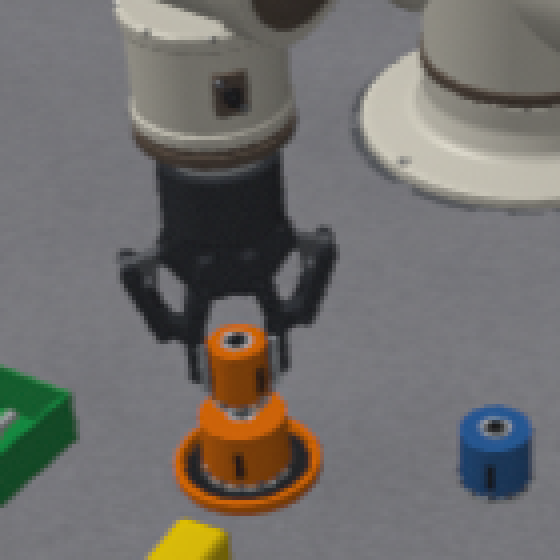

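View pics/os_t3.png

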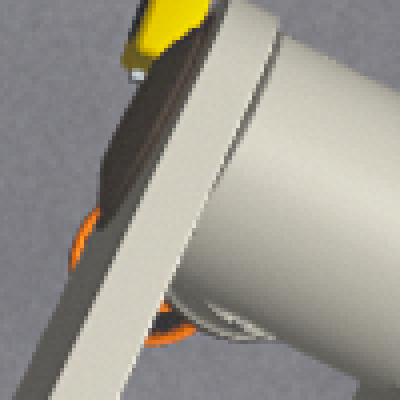

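The scene crop shows the small saw held above the large one, with its hole at (0.459, -0.152), so it is aligned. The top view is blocked by the arm. Lowering.

```bash
python3 -m inch '[[[6,0,0,0,0,0,30],[3,0,0,0,0,0,30],[1,0,0,0,0,0,30],[0,0,0,0,0,0,30],[0,0,0,0,0,0,30]]]';  python3 aim.py 0.458 -0.152 0.077;  python3 -m inch '[[[1,0,0,0,0,0,30],[0,0,0,0,0,0,30]]]'; python3 aim.py 0.458 -0.152 0.077
```

```text
t: 14.8
position: [0.4584, -0.1516, 0.2355]
tcp_rot: [0.102, 0.7, 0.101, -0.699]
contact_force: [-0.2, -0.4, -1.6]
gripper_width: 0.0369
t 14.8 grasp [ 0.4585 -0.1517  0.0805] toolx [ 0.001 -0.001 -1.   ] y [ 0.284 -0.959  0.001] z [-0.959 -0.284 -0.001] j [-0.48  0.08  1.87 -0.    1.19  0.8 ] w 36.9 F [-0.2 -0.4 -1.6]
shift mm (straightened) [3.5 0.3 0.5]
turn [ 0.    -0.001 -0.001]
t: 15.0
position: [0.4584, -0.1516, 0.2346]
tcp_rot: [0.102, 0.7, 0.101, -0.699]
contact_force: [0.0, -0.4, -1.3]
gripper_width: 0.0369
t 15.0 grasp [ 0.4586 -0.1517  0.0796] toolx [ 0.001 -0.001 -1.   ] y [ 0.284 -0.959  0.001] z [-0.959 -0.284 -0.001] j [-0.48  0.08  1.87 -0.    1.18  0.8 ] w 36.9 F [ 0.  -0.4 -1.3]
shift mm (straightened) [2.6 0.3 0.5]
turn [ 0.    -0.001 -0.001]
```

```bash
python3 -m inch '[[[1,0,0,0,0,0,30],[0,0,0,0,0,0,30]]]'; python3 -m inch '[[[1,0,0,0,0,0,30],[0,0,0,0,0,0,30]]]'; python3 aim.py 0.458 -0.152 0.077
```

```text
t: 15.2
position: [0.4584, -0.1516, 0.2336]
tcp_rot: [0.102, 0.7, 0.101, -0.699]
contact_force: [0.5, 0.4, -2.0]
gripper_width: 0.0368
t: 15.4
position: [0.4584, -0.1516, 0.2325]
tcp_rot: [0.102, 0.7, 0.101, -0.699]
contact_force: [-1.0, 0.7, -0.9]
gripper_width: 0.0365
t 15.4 grasp [ 0.4586 -0.1518  0.0775] toolx [ 0.001 -0.001 -1.   ] y [ 0.284 -0.959  0.001] z [-0.959 -0.284 -0.001] j [-0.48  0.09  1.87 -0.    1.18  0.8 ] w 36.5 F [-1.   0.7 -0.9]
shift mm (straightened) [0.5 0.2 0.5]
turn [ 0.    -0.001 -0.001]
```

```bash
python3 -m inch '[[[1,0,0,0,0,0,30],[0,0,0,0,0,0,30]]]';  python3 aim.py 0.458 -0.152 0.077
```

```text
t: 15.6
position: [0.4586, -0.1517, 0.2319]
tcp_rot: [0.102, 0.7, 0.101, -0.699]
contact_force: [-0.6, 0.2, -1.9]
gripper_width: 0.0369
t 15.6 grasp [ 0.4589 -0.1519  0.0769] toolx [ 0.002 -0.001 -1.   ] y [ 0.284 -0.959  0.002] z [-0.959 -0.284 -0.002] j [-0.48  0.09  1.87 -0.    1.18  0.8 ] w 36.9 F [-0.6  0.2 -1.9]
shift mm (straightened) [-0.1  0.1  0.6]
turn [ 0.    -0.002 -0.002]
```

```bash
python3 -m inch '[[[1,0,0,0,0,0,30],[0,0,0,0,0,0,30]]]';python3 -m inch '[[[0,0,0,0,0,0,30]]]';python3 -m inch '[[[0,0,0,0,0,0,30]]]'
python3 - <<'E'
from saw import *
S=get_image("scene")
for h in holes(S,"orange"):
  if h[2]<150 and h[1]>120: print(np.round(h,1),onz(S,h[0],h[1],.092)[:2].round(4))
save("os_s4.png",S["img"],(230,130,310,220),6)
E
```

```text
t: 15.8
position: [0.4587, -0.1517, 0.232]
tcp_rot: [0.102, 0.701, 0.101, -0.699]
contact_force: [-0.2, -0.0, -1.9]
gripper_width: 0.037
t: 15.9
position: [0.4587, -0.1517, 0.2321]
tcp_rot: [0.102, 0.701, 0.101, -0.699]
contact_force: [-0.6, -0.1, -1.8]
gripper_width: 0.0371
t: 16.0
position: [0.4587, -0.1517, 0.232]
tcp_rot: [0.102, 0.701, 0.101, -0.699]
contact_force: [0.1, -0.5, -1.1]
gripper_width: 0.0368
[268.9 169.1  36. ] [ 0.4592 -0.1525]
```

View pics/os_s4.png

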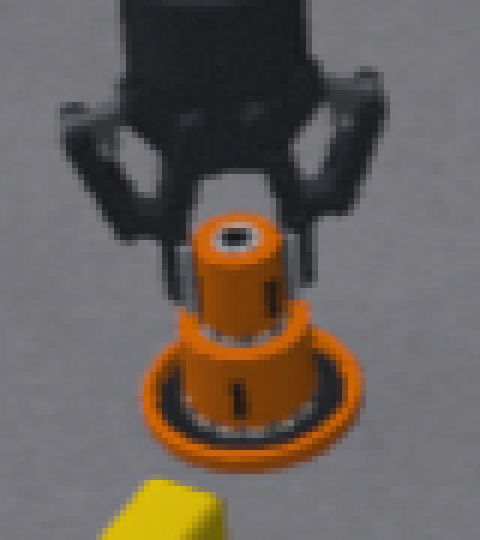

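Height (0.077 m against the expected 0.0777) and the stalled descent both say it is resting on the large saw, and the crop agrees. The force reading did not clearly drop, though. Releasing gently.

```bash
python3 -m inch '[[[0,0,0,0,0,0,40],[0,0,0,0,0,0,46],[0,0,0,0,0,0,55],[0,0,0,0,0,0,65],[0,0,0,0,0,0,65]]]';python3 - <<'E'
from saw import *
S=get_image("scene")
for h in holes(S,"orange"):
  if h[2]<150 and h[1]>120: print(np.round(h,1),onz(S,h[0],h[1],.092)[:2].round(4))
save("os_s5.png",S["img"],(230,130,310,220),6)
E
```

```text
t: 16.55
position: [0.4588, -0.1517, 0.2318]
tcp_rot: [0.102, 0.701, 0.101, -0.699]
contact_force: [0.4, -0.0, 0.0]
gripper_width: 0.065
[268.9 169.2  35. ] [ 0.4594 -0.1523]
```

View pics/os_s5.png

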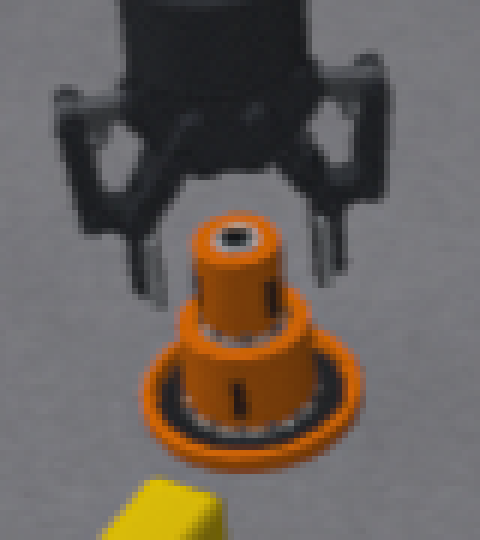

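The orange stack stands upright and did not move on release (hole at (268.9,169.2) before and after). Rising, then on to the large blue saw.

```bash
python3 -m inch '[[[-15,0,0,0,0,0,70],[-30,0,0,0,0,0,75],[-40,0,0,0,0,0,85],[-40,0,0,0,0,0,85],[-15,0,0,0,0,0,85],[0,0,0,0,0,0,85]]]';  python3 aim.py 0.4445 0.3257 0.14
```

```text
t: 17.2
position: [0.4578, -0.1513, 0.3763]
tcp_rot: [0.102, 0.7, 0.101, -0.7]
contact_force: [0.3, 0.2, -0.6]
gripper_width: 0.0851
t 17.2 grasp [ 0.458  -0.1514  0.2213] toolx [ 0.001 -0.    -1.   ] y [ 0.284 -0.959  0.001] z [-0.959 -0.284 -0.001] j [-0.48 -0.03  1.69  0.    1.49  0.8 ] w 85.1 F [ 0.3  0.2 -0.6]
shift mm (straightened) [  81.1 -461.2 -122.5]
turn [ 0.    -0.001 -0.001]
```

```bash
python3 -m inch '[[[3,-30,-8,0,0,0,85],[5,-45,-12,0,0,0,85],[5,-45,-12,0,0,0,85],[5,-45,-12,0,0,0,85],[5,-45,-12,0,0,0,85],[5,-45,-12,0,0,0,85],[5,-45,-12,0,0,0,85],[5,-45,-12,0,0,0,85],[5,-45,-12,0,0,0,85],[5,-35,-9,0,0,0,85]]]';  python3 aim.py 0.4445 0.3257 0.14;  python3 -m inch '[[[0,0,0,0,0,0,85],[0,0,0,0,0,0,85]]]';  python3 aim.py 0.4445 0.3257 0.1
```

```text
t: 18.2
position: [0.4435, 0.3008, 0.3161]
tcp_rot: [-0.099, -0.698, -0.098, 0.702]
contact_force: [1.2, -0.6, 0.6]
gripper_width: 0.0852
t 18.2 grasp [0.4426 0.3004 0.1611] toolx [-0.006 -0.003 -1.   ] y [ 0.276 -0.961  0.001] z [-0.961 -0.276  0.006] j [ 0.45  0.12  1.66 -0.    1.37  1.74] w 85.2 F [ 1.2 -0.6  0.6]
shift mm (straightened) [ 21.  -23.6  -8. ]
turn [-0.     0.006 -0.001]
t: 18.4
position: [0.4421, 0.3048, 0.3123]
tcp_rot: [-0.101, -0.696, -0.099, 0.704]
contact_force: [0.5, -0.1, -0.0]
gripper_width: 0.085
t 18.4 grasp [0.4405 0.3041 0.1573] toolx [-0.01  -0.004 -1.   ] y [ 0.281 -0.96   0.001] z [-0.96  -0.281  0.011] j [0.46 0.12 1.66 0.   1.37 1.75] w 85.0 F [ 0.5 -0.1 -0. ]
shift mm (straightened) [ 57.2 -19.5  -8.8]
turn [-0.     0.011 -0.001]
```

```bash
python3 -m inch '[[[10,-12,-5,0,0.011,-0.001,85],[15,-7,-3,0,0,0,85],[15,0,0,0,0,0,85],[10,0,0,0,0,0,85],[0,0,0,0,0,0,85],[0,0,0,0,0,0,85]]]';  python3 aim.py 0.4445 0.3257 0.07
```

```text
t: 19.0
position: [0.4449, 0.3219, 0.257]
tcp_rot: [-0.1, -0.699, -0.098, 0.701]
contact_force: [-0.5, -0.5, 0.6]
gripper_width: 0.0849
t 19.0 grasp [0.4445 0.3215 0.102 ] toolx [-0.003 -0.002 -1.   ] y [ 0.277 -0.961  0.002] z [-0.961 -0.277  0.003] j [ 0.49  0.19  1.7  -0.    1.26  1.78] w 84.9 F [-0.5 -0.5  0.6]
shift mm (straightened) [32.  -3.8 -0.8]
turn [-0.     0.003 -0.002]
```

```bash
python3 -m inch '[[[10,-4,-1,0,0.003,-0.002,85],[10,0,0,0,0,0,85],[10,0,0,0,0,0,85],[0,0,0,0,0,0,85],[0,0,0,0,0,0,85]]]';  python3 aim.py 0.4445 0.3257 0.03
python3 - <<'E'
from h import *
S=get_image("scene");save("bl_s.png",S["img"],(350,80,510,240),4)
E
```

```text
t: 19.5
position: [0.445, 0.326, 0.2252]
tcp_rot: [0.098, 0.701, 0.099, -0.7]
contact_force: [-0.3, -1.3, 0.3]
gripper_width: 0.0852
t 19.5 grasp [0.4452 0.3261 0.0702] toolx [ 0.001  0.001 -1.   ] y [ 0.276 -0.961 -0.001] z [-0.961 -0.276 -0.001] j [0.49 0.23 1.72 0.   1.19 1.78] w 85.2 F [-0.3 -1.3  0.3]
shift mm (straightened) [40.2  0.1  0.6]
turn [-0.    -0.001  0.001]
```

View pics/bl_s.png

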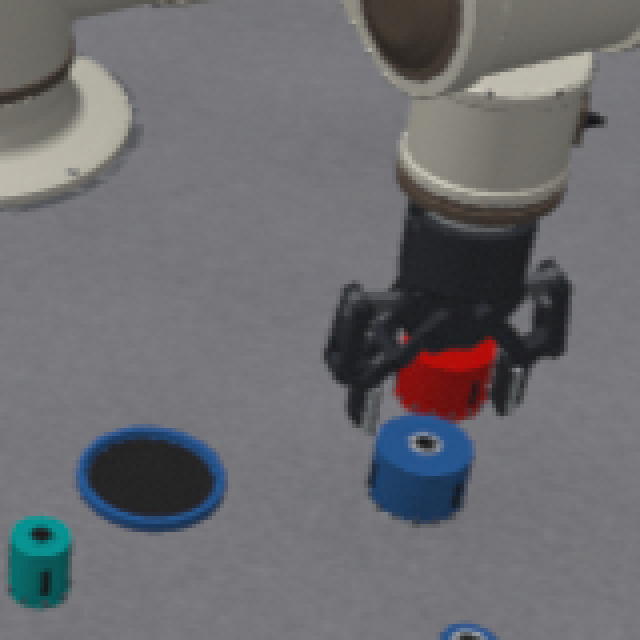

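The open fingers straddle the blue saw (crop (425,470)). The red look-alike is behind and clear. Lowering.

```bash
python3 -m inch '[[[12,0,1,0,0,0,85],[12,0,0,0,0,0,85],[10,0,0,0,0,0,85],[5,0,0,0,0,0,85],[0,0,0,0,0,0,85]]]';  python3 aim.py 0.4445 0.3257 0.029
```

```text
t: 20.05
position: [0.4439, 0.3256, 0.1827]
tcp_rot: [0.098, 0.701, 0.099, -0.7]
contact_force: [0.1, 0.2, -0.0]
gripper_width: 0.0849
t 20.05 grasp [0.444  0.3258 0.0277] toolx [ 0.001  0.001 -1.   ] y [ 0.276 -0.961 -0.001] z [-0.961 -0.276 -0.001] j [0.49 0.28 1.76 0.   1.1  1.78] w 84.9 F [ 0.1  0.2 -0. ]
shift mm (straightened) [-1.3  0.1 -0.6]
turn [-0.    -0.001  0.001]
```

```bash
python3 -m inch '[[[-2,0,0,0,0,0,85],[0,0,0,0,0,0,85],[0,0,0,0,0,0,54],[0,0,0,0,0,0,54],[0,0,0,0,0,0,54],[0,0,0,0,0,0,54],[0,0,0,0,0,0,54],[0,0,0,0,0,0,54]]]' 40; python3 aim.py 0.4445 0.3257 0.029;  python3 -m inch '[[[-10,0,0,0,0,0,54],[-20,0,0,0,0,0,54],[-25,0,0,0,0,0,54],[-20,0,0,0,0,0,54],[-10,0,0,0,0,0,54],[0,0,0,0,0,0,54]]]'; python3 aim.py 0.447 0.1537 0.1
python3 - <<'E'
from h import *
S=get_image("scene");save("bl_s2.png",S["img"],(350,80,510,240),4)
E
```

```text
t: 20.85
position: [0.4442, 0.3258, 0.1861]
tcp_rot: [0.098, 0.701, 0.099, -0.699]
contact_force: [-0.6, -0.6, -2.4]
gripper_width: 0.0607
t 20.85 grasp [0.4446 0.3261 0.0311] toolx [ 0.003  0.002 -1.   ] y [ 0.276 -0.961 -0.001] z [-0.961 -0.276 -0.003] j [0.49 0.27 1.76 0.   1.11 1.78] w 60.7 F [-0.6 -0.6 -2.4]
shift mm (straightened) [ 2.1  0.2 -0.3]
turn [-0.    -0.003  0.001]
t: 21.45
position: [0.4437, 0.3255, 0.2764]
tcp_rot: [0.098, 0.701, 0.099, -0.699]
contact_force: [0.3, -0.3, -2.6]
gripper_width: 0.0608
t 21.45 grasp [0.444  0.3257 0.1214] toolx [ 0.002  0.002 -1.   ] y [ 0.276 -0.961 -0.001] z [-0.961 -0.276 -0.002] j [0.49 0.18 1.67 0.   1.29 1.78] w 60.8 F [ 0.3 -0.3 -2.6]
shift mm (straightened) [ 21.2 166.   44.3]
turn [-0.    -0.002  0.001]
```

View pics/bl_s2.png

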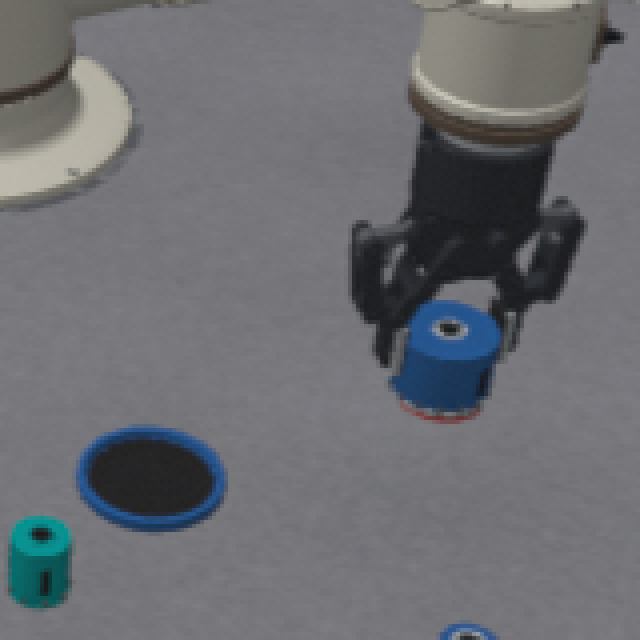

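Held upright. Moving to the blue tray.

```bash
python3 -m inch '[[[0,15,4,0,0,0,54],[0,28,7,0,0,0,54],[0,35,10,0,0,0,54],[0,35,9,0,0,0,54],[0,28,7,0,0,0,54],[0,15,4,0,0,0,54],[0,6,2,0,0,0,54],[0,0,0,0,0,0,54],[0,0,0,0,0,0,54]]]';  python3 aim.py 0.447 0.1537 0.08
```

```text
t: 22.4
position: [0.4441, 0.1482, 0.267]
tcp_rot: [-0.099, -0.696, -0.098, 0.704]
contact_force: [0.2, 0.6, -1.7]
gripper_width: 0.0611
t 22.4 grasp [0.4425 0.1478 0.112 ] toolx [-0.01  -0.003 -1.   ] y [ 0.277 -0.961 -0.   ] z [-0.961 -0.277  0.011] j [ 0.16  0.02  1.86 -0.    1.27  1.45] w 61.1 F [ 0.2  0.6 -1.7]
shift mm (straightened) [31.9 -4.4 -4.6]
turn [0.    0.011 0.   ]
```

```bash
python3 -m inch '[[[10,-3,-3,0,0.011,0,54],[12,0,0,0,0,0,54],[8,0,0,0,0,0,54],[0,0,0,0,0,0,54],[0,0,0,0,0,0,54]]]';  python3 aim.py 0.447 0.1537 0.06
```

```text
t: 22.9
position: [0.4456, 0.1544, 0.2344]
tcp_rot: [-0.1, -0.699, -0.1, 0.701]
contact_force: [0.5, 0.9, -1.6]
gripper_width: 0.061
t 22.9 grasp [0.4454 0.1545 0.0794] toolx [-0.002  0.    -1.   ] y [ 0.28  -0.96  -0.001] z [-0.96  -0.28   0.001] j [0.17 0.06 1.9  0.   1.19 1.46] w 61.0 F [ 0.5  0.9 -1.6]
shift mm (straightened) [19.4  1.1 -1.2]
turn [0.    0.001 0.001]
```

```bash
python3 -m inch '[[[10,1,-1,0,0.001,0.001,54],[12,0,0,0,0,0,54],[10,0,0,0,0,0,54],[4,0,0,0,0,0,54],[0,0,0,0,0,0,54],[0,0,0,0,0,0,54]]]';  python3 aim.py 0.447 0.1537 0.035
python3 - <<'E'
from h import *
S=get_image("scene");save("bl_s3.png",S["img"],(310,80,470,240),4)
E
```

```text
t: 23.5
position: [0.447, 0.1536, 0.1952]
tcp_rot: [-0.1, -0.7, -0.1, 0.7]
contact_force: [-0.0, -0.5, -2.2]
gripper_width: 0.0611
t 23.5 grasp [0.4469 0.1535 0.0402] toolx [-0.001 -0.    -1.   ] y [ 0.28 -0.96  0.  ] z [-0.96  -0.28   0.001] j [ 0.17  0.11  1.93 -0.    1.1   1.45] w 61.1 F [-0.  -0.5 -2.2]
shift mm (straightened) [ 5.2 -0.1 -0.1]
turn [-0.     0.001 -0.   ]
```

View pics/bl_s3.png

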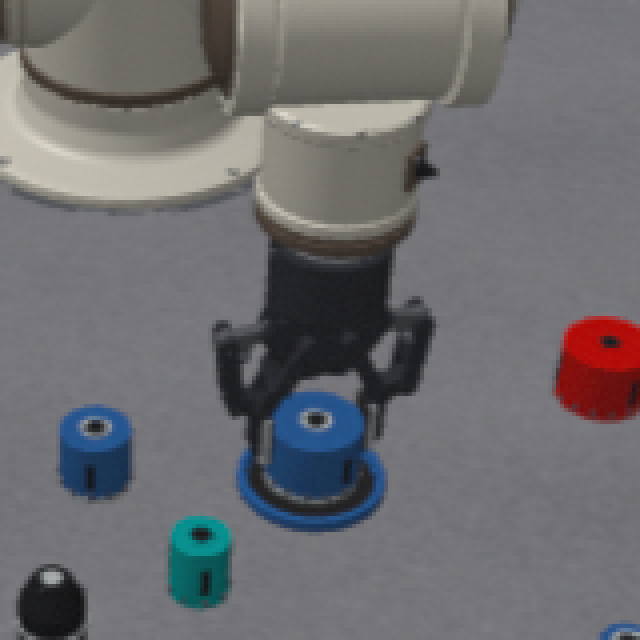

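The saw is centred over the blue tray, about 5 mm above the floor. Lowering.

```bash
python3 -m inch '[[[2,0,0,0,0,0,54],[1,0,0,0,0,0,54],[0,0,0,0,0,0,54]]]'; python3 -m inch '[[[1,0,0,0,0,0,54],[0,0,0,0,0,0,54]]]';python3 -m inch '[[[1,0,0,0,0,0,54],[0,0,0,0,0,0,54]]]'; python3 aim.py 0.447 0.1537 0.035
```

```text
t: 23.85
position: [0.4472, 0.1536, 0.1929]
tcp_rot: [0.1, 0.7, 0.1, -0.7]
contact_force: [-0.2, -0.1, -1.4]
gripper_width: 0.0608
t: 24.05
position: [0.4473, 0.1536, 0.192]
tcp_rot: [0.1, 0.7, 0.1, -0.7]
contact_force: [-0.8, 0.3, -1.2]
gripper_width: 0.0607
t: 24.25
position: [0.4473, 0.1536, 0.191]
tcp_rot: [0.1, 0.701, 0.1, -0.699]
contact_force: [0.2, -0.2, -2.3]
gripper_width: 0.0606
t 24.25 grasp [0.4475 0.1536 0.036 ] toolx [ 0.001 -0.    -1.   ] y [ 0.28  -0.96   0.001] z [-0.96  -0.28  -0.001] j [ 0.17  0.12  1.93 -0.    1.09  1.45] w 60.6 F [ 0.2 -0.2 -2.3]
shift mm (straightened) [ 1.  -0.1  0.3]
turn [ 0.    -0.001 -0.001]
```

```bash
python3 -m inch '[[[1,0,0,0,0,0,54],[0,0,0,0,0,0,54]]]'; python3 -m inch '[[[1,0,0,0,0,0,54],[0,0,0,0,0,0,54]]]';python3 -m inch '[[[0,0,0,0,0,0,54]]]'; python3 aim.py 0.447 0.1537 0.035
```

```text
t: 24.45
position: [0.4473, 0.1537, 0.19]
tcp_rot: [0.1, 0.701, 0.1, -0.699]
contact_force: [-0.2, -0.2, -1.3]
gripper_width: 0.0608
t: 24.65
position: [0.4475, 0.1537, 0.1901]
tcp_rot: [0.1, 0.701, 0.1, -0.699]
contact_force: [-0.4, -0.4, -2.5]
gripper_width: 0.0608
t: 24.75
position: [0.4475, 0.1537, 0.1901]
tcp_rot: [0.1, 0.701, 0.1, -0.699]
contact_force: [-0.6, -0.4, -1.2]
gripper_width: 0.0609
t 24.75 grasp [0.4479 0.1537 0.0351] toolx [ 0.002 -0.    -1.   ] y [ 0.28  -0.96   0.001] z [-0.96  -0.28  -0.002] j [ 0.17  0.12  1.93 -0.    1.08  1.45] w 60.9 F [-0.6 -0.4 -1.2]
shift mm (straightened) [ 0.1 -0.2  0.5]
turn [ 0.    -0.002 -0.001]
```

Height reached and the descent has stalled: it is on the floor. Releasing and rising.

```bash
python3 -m inch '[[[0,0,0,0,0,0,66],[0,0,0,0,0,0,72],[0,0,0,0,0,0,78],[0,0,0,0,0,0,78],[-10,0,0,0,0,0,78],[-20,0,0,0,0,0,78],[-40,0,0,0,0,0,78],[-40,0,0,0,0,0,78],[-15,0,0,0,0,0,78],[0,0,0,0,0,0,75]]]';  python3 aim.py 0.4555 0.0127 0.1
```

```text
t: 25.75
position: [0.4466, 0.1536, 0.3228]
tcp_rot: [0.1, 0.701, 0.1, -0.699]
contact_force: [0.2, -1.1, -0.3]
gripper_width: 0.075
t 25.75 grasp [0.4469 0.1536 0.1678] toolx [ 0.002 -0.    -1.   ] y [ 0.28  -0.96   0.001] z [-0.96  -0.28  -0.002] j [ 0.17 -0.02  1.79 -0.    1.37  1.45] w 75.0 F [ 0.2 -1.1 -0.3]
shift mm (straightened) [ 67.8 137.7  31.1]
turn [ 0.    -0.002 -0.001]
```

```bash
python3 -m inch '[[[0,20,5,0,0,0,75],[0,35,8,0,0,0,75],[5,35,8,0,0,0,75],[5,28,6,0,0,0,75],[5,12,3,0,0,0,75],[5,5,1,0,0,0,75],[0,0,0,0,0,0,75],[0,0,0,0,0,0,75]]]';  python3 aim.py 0.4555 0.0127 0.07
python3 - <<'E'
from saw import *
S=get_image("scene")
for h in holes(S,"blue"):
  if h[2]<150 and h[1]>120: print(np.round(h,1),onz(S,h[0],h[1],.044)[:2].round(4),onz(S,h[0],h[1],.048)[:2].round(4))
save("bm_s.png",S["img"],(280,80,440,240),4)
E
```

```text
t: 26.55
position: [0.4535, 0.0114, 0.2994]
tcp_rot: [-0.1, -0.7, -0.101, 0.7]
contact_force: [0.3, -0.1, -0.1]
gripper_width: 0.075
t 26.55 grasp [0.4534 0.0116 0.1444] toolx [-0.     0.001 -1.   ] y [ 0.282 -0.959 -0.001] z [-0.959 -0.282  0.   ] j [-0.15 -0.04  1.86  0.    1.33  1.14] w 75.0 F [ 0.3 -0.1 -0.1]
shift mm (straightened) [74.4 -0.6 -2.3]
turn [0.    0.    0.001]
[468.1 252.5  11. ] [0.6611 0.3321] [0.6649 0.331 ]
[466.9 240.2  53. ] [0.6222 0.3337] [0.6263 0.3326]
[332. 199.   5.] [0.5056 0.0128] [0.5102 0.0132]
[333.5 186.3  35. ] [0.4554 0.0123] [0.4602 0.0127]
[396.3 198.6   7. ] [0.4898 0.1736] [0.4945 0.1733]
[386.4 202.6 145. ] [0.5073 0.1491] [0.5119 0.1489]
[388.6 186.4  36. ] [0.4432 0.1543] [0.4481 0.154 ]
```

View pics/bm_s.png

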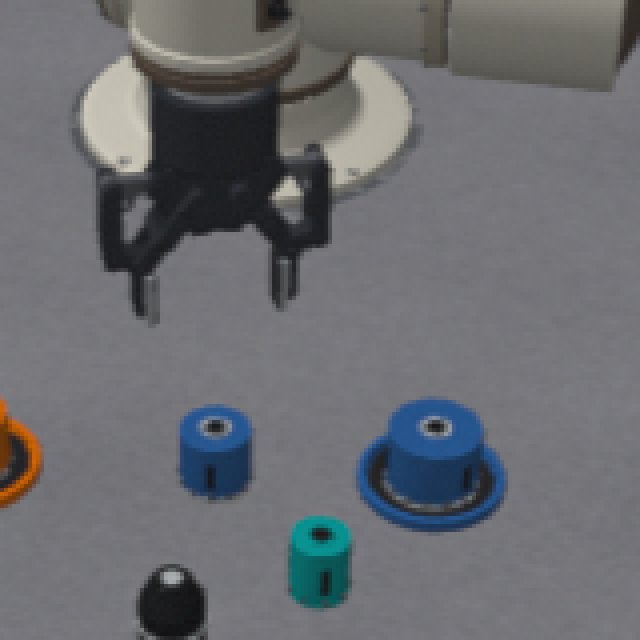

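The large blue saw sits upright in its tray at (0.448, 0.154). The medium one is still at (0.4555, 0.0125). Descending on the medium saw.

```bash
python3 -m inch '[[[15,0,-1,0,0,0,75],[25,0,-1,0,0,0,75],[25,0,0,0,0,0,75],[15,0,0,0,0,0,75],[0,0,0,0,0,0,75],[0,0,0,0,0,0,75]]]';  python3 aim.py 0.4555 0.0127 0.03
```

```text
t: 27.2
position: [0.456, 0.0167, 0.2189]
tcp_rot: [0.103, 0.701, 0.103, -0.698]
contact_force: [0.6, 0.4, 0.7]
gripper_width: 0.075
t 27.2 grasp [0.4565 0.0169 0.0639] toolx [ 0.003  0.001 -1.   ] y [ 0.288 -0.957 -0.   ] z [-0.957 -0.288 -0.003] j [-0.13  0.05  1.95  0.    1.14  1.14] w 75.0 F [0.6 0.4 0.7]
shift mm (straightened) [33.9  3.7  1.8]
turn [-0.    -0.003  0.   ]
```

```bash
python3 -m inch '[[[0,4,2,0,-0.003,0,75],[12,0,0,0,0,0,75],[12,0,0,0,0,0,75],[7,0,0,0,0,0,75],[0,0,0,0,0,0,75],[0,0,0,0,0,0,75]]]';  python3 aim.py 0.4555 0.0127 0.03
```

```text
t: 27.8
position: [0.4558, 0.0123, 0.1874]
tcp_rot: [0.104, 0.701, 0.103, -0.698]
contact_force: [-0.0, 0.1, 0.3]
gripper_width: 0.0747
t 27.8 grasp [0.4564 0.0123 0.0324] toolx [ 0.003 -0.    -1.   ] y [ 0.289 -0.957  0.001] z [-0.957 -0.289 -0.003] j [-0.14  0.09  1.98  0.    1.07  1.14] w 74.7 F [-0.   0.1  0.3]
shift mm (straightened) [ 2.4 -0.5  0.2]
turn [ 0.    -0.003 -0.001]
```

```bash
python3 -m inch '[[[3,0,0,0,-0.003,0,75],[0,0,0,0,0,0,75],[0,0,0,0,0,0,40],[0,0,0,0,0,0,40],[0,0,0,0,0,0,40],[0,0,0,0,0,0,40],[0,0,0,0,0,0,40],[0,0,0,0,0,0,40]]]' 40; python3 aim.py 0.4555 0.0127 0.03;  python3 -m inch '[[[-10,0,0,0,0,0,40],[-20,0,0,0,0,0,40],[-30,0,0,0,0,0,40],[-30,0,0,0,0,0,40],[-20,0,0,0,0,0,40],[-10,0,0,0,0,0,40],[0,0,0,0,0,0,40]]]'; python3 aim.py 0.448 0.1538 0.14
```

```text
t: 28.6
position: [0.4561, 0.0123, 0.185]
tcp_rot: [0.104, 0.7, 0.103, -0.699]
contact_force: [-0.0, 0.1, -1.5]
gripper_width: 0.0469
t 28.6 grasp [0.4563 0.0121 0.03  ] toolx [ 0.001 -0.001 -1.   ] y [ 0.289 -0.957  0.002] z [-0.957 -0.289 -0.001] j [-0.14  0.1   1.98 -0.    1.07  1.14] w 46.9 F [-0.   0.1 -1.5]
shift mm (straightened) [-0.  -0.6  0.5]
turn [ 0.    -0.001 -0.002]
t: 29.3
position: [0.4551, 0.0126, 0.3123]
tcp_rot: [0.104, 0.7, 0.103, -0.699]
contact_force: [-0.5, 0.1, -1.4]
gripper_width: 0.0473
t 29.3 grasp [0.4551 0.0124 0.1573] toolx [ 0.    -0.001 -1.   ] y [ 0.289 -0.957  0.001] z [-0.957 -0.289  0.   ] j [-0.14 -0.05  1.84 -0.    1.35  1.14] w 47.3 F [-0.5  0.1 -1.4]
shift mm (straightened) [  17.2 -137.2  -34.1]
turn [-0.     0.    -0.001]
```

```bash
python3 -m inch '[[[0,-15,-4,0,0,0,40],[0,-28,-7,0,0,0,40],[0,-35,-9,0,0,0,40],[0,-30,-7,0,0,0,40],[0,-15,-4,0,0,0,40],[0,-6,-1,0,0,0,40],[0,0,0,0,0,0,40],[0,0,0,0,0,0,40]]]';  python3 aim.py 0.448 0.1538 0.11
```

```text
t: 30.1
position: [0.4469, 0.1489, 0.3052]
tcp_rot: [-0.103, -0.696, -0.102, 0.703]
contact_force: [-0.2, -0.1, -1.3]
gripper_width: 0.0469
t 30.1 grasp [0.4456 0.1484 0.1502] toolx [-0.009 -0.003 -1.   ] y [ 0.287 -0.958  0.   ] z [-0.958 -0.287  0.009] j [ 0.16 -0.01  1.81 -0.    1.35  1.44] w 46.9 F [-0.2 -0.1 -1.3]
shift mm (straightened) [40.2 -4.4 -2.8]
turn [-0.     0.009 -0.   ]
```

```bash
python3 -m inch '[[[10,-3,-2,0,0.009,0,40],[12,0,0,0,0,0,40],[10,0,0,0,0,0,40],[5,0,0,0,0,0,40],[0,0,0,0,0,0,40],[0,0,0,0,0,0,40]]]';  python3 aim.py 0.448 0.1538 0.09
```

```text
t: 30.7
position: [0.4483, 0.1488, 0.2652]
tcp_rot: [-0.102, -0.699, -0.101, 0.7]
contact_force: [0.3, 0.3, -1.6]
gripper_width: 0.0471
t 30.7 grasp [0.4481 0.1487 0.1102] toolx [-0.002 -0.001 -1.   ] y [ 0.283 -0.959  0.001] z [-0.959 -0.283  0.002] j [ 0.16  0.03  1.86 -0.    1.25  1.44] w 47.1 F [ 0.3  0.3 -1.6]
shift mm (straightened) [20.2 -4.9 -1.2]
turn [-0.     0.002 -0.001]
```

```bash
python3 -m inch '[[[7,-5,-1,0,0.002,-0.001,40],[8,0,0,0,0,0,40],[5,0,0,0,0,0,40],[0,0,0,0,0,0,40],[0,0,0,0,0,0,40]]]';  python3 aim.py 0.448 0.1538 0.078
python3 - <<'E'
from saw import *
S=get_image("scene")
for h in holes(S,"blue"):
  if 20<h[2]<60 and h[1]>120: print(np.round(h,1),onz(S,h[0],h[1],.103)[:2].round(4))
save("bm_s3.png",S["img"],(330,100,450,220),5)
E
```

```text
t: 31.2
position: [0.4479, 0.1545, 0.2439]
tcp_rot: [0.101, 0.7, 0.102, -0.699]
contact_force: [0.5, 0.2, -2.5]
gripper_width: 0.047
t 31.2 grasp [0.448  0.1546 0.0889] toolx [ 0.001  0.001 -1.   ] y [ 0.284 -0.959 -0.   ] z [-0.959 -0.284 -0.001] j [0.17 0.05 1.88 0.   1.2  1.45] w 47.0 F [ 0.5  0.2 -2.5]
shift mm (straightened) [10.9  0.7  0.1]
turn [-0.    -0.001  0.   ]
[467.  240.2  52. ] [0.6821 0.3174]
[390.4 169.1  37. ] [0.4467 0.1545]
```

View pics/bm_s3.png

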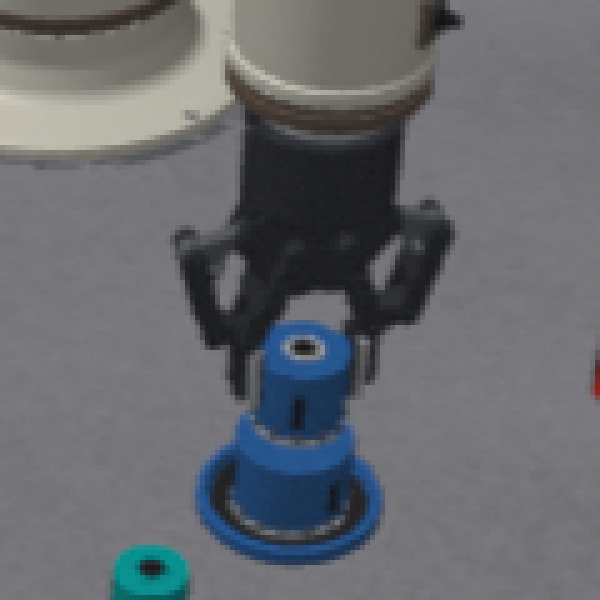

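The medium saw is aligned above the large one (hole at (0.4467, 0.1545) against (0.448, 0.154)). Lowering.

```bash
python3 -m inch '[[[5,0,0,0,0,0,40],[3,0,0,0,0,0,40],[0,0,0,0,0,0,40],[0,0,0,0,0,0,40]]]'; python3 -m inch '[[[1,0,0,0,0,0,40],[0,0,0,0,0,0,40]]]';python3 -m inch '[[[1,0,0,0,0,0,40],[0,0,0,0,0,0,40]]]'; python3 aim.py 0.448 0.154 0.078
```

```text
t: 31.65
position: [0.448, 0.1545, 0.2356]
tcp_rot: [0.101, 0.7, 0.102, -0.699]
contact_force: [0.3, -0.1, -1.1]
gripper_width: 0.0469
t: 31.85
position: [0.4481, 0.1544, 0.2347]
tcp_rot: [0.101, 0.701, 0.102, -0.699]
contact_force: [-0.5, 0.4, -2.1]
gripper_width: 0.0469
t: 32.05
position: [0.4481, 0.1544, 0.2337]
tcp_rot: [0.101, 0.701, 0.101, -0.699]
contact_force: [-0.1, 0.2, -2.4]
gripper_width: 0.047
t 32.05 grasp [0.4484 0.1546 0.0787] toolx [ 0.002  0.001 -1.   ] y [ 0.284 -0.959 -0.   ] z [-0.959 -0.284 -0.002] j [0.17 0.07 1.89 0.   1.18 1.45] w 47.0 F [-0.1  0.2 -2.4]
shift mm (straightened) [0.7 0.4 0.2]
turn [-0.    -0.002  0.   ]
```

```bash
python3 -m inch '[[[1,0,0,0,0,0,40],[0,0,0,0,0,0,40]]]';python3 -m inch '[[[1,0,0,0,0,0,40],[0,0,0,0,0,0,40]]]'; python3 aim.py 0.448 0.154 0.078
```

```text
t: 32.25
position: [0.4482, 0.1545, 0.233]
tcp_rot: [0.101, 0.701, 0.102, -0.699]
contact_force: [-0.2, 0.0, -0.6]
gripper_width: 0.0472
t: 32.45
position: [0.4484, 0.1545, 0.2331]
tcp_rot: [0.101, 0.701, 0.102, -0.698]
contact_force: [0.4, -0.3, -2.1]
gripper_width: 0.0467
t 32.45 grasp [0.4491 0.1547 0.0782] toolx [ 0.004  0.001 -1.   ] y [ 0.284 -0.959  0.   ] z [-0.959 -0.284 -0.004] j [0.17 0.07 1.89 0.   1.18 1.45] w 46.7 F [ 0.4 -0.3 -2.1]
shift mm (straightened) [0.1 0.4 0.6]
turn [ 0.    -0.004 -0.   ]
```

Stalled at the expected height, so it is resting. Releasing and checking before rising.

```bash
python3 -m inch '[[[0,0,0,0,0,0,50],[0,0,0,0,0,0,56],[0,0,0,0,0,0,65],[0,0,0,0,0,0,72],[0,0,0,0,0,0,72],[-10,0,0,0,0,0,75],[-20,0,0,0,0,0,75],[-30,0,0,0,0,0,75],[-40,0,0,0,0,0,75],[-20,0,0,0,0,0,75]]]';python3 aim.py 0.6222 0.3339 0.12
python3 - <<'E'
from saw import *
S=get_image("scene")
for h in holes(S,"blue"):
  if 20<h[2]<60 and h[1]>120: print(np.round(h,1),onz(S,h[0],h[1],.092)[:2].round(4),onz(S,h[0],h[1],.044)[:2].round(4))
save("bm_s4.png",S["img"],(330,100,450,220),5)
E
```

```text
t: 33.45
position: [0.4472, 0.1542, 0.3572]
tcp_rot: [-0.101, -0.7, -0.101, 0.7]
contact_force: [-0.1, 0.8, -0.2]
gripper_width: 0.0748
t 33.45 grasp [0.4471 0.1543 0.2022] toolx [-0.001  0.    -1.   ] y [ 0.284 -0.959 -0.001] z [-0.959 -0.284  0.001] j [ 0.17 -0.04  1.74  0.    1.45  1.45] w 74.8 F [-0.1  0.8 -0.2]
shift mm (straightened) [  82.1 -122.6 -218.8]
turn [0.    0.001 0.001]
[467.  240.2  52. ] [0.671  0.3205] [0.6223 0.3339]
[388.1 190.8  32. ] [0.5189 0.1498] [0.4611 0.153 ]
[390.2 173.   37. ] [0.4486 0.1548] [0.3865 0.1582]
```

View pics/bm_s4.png

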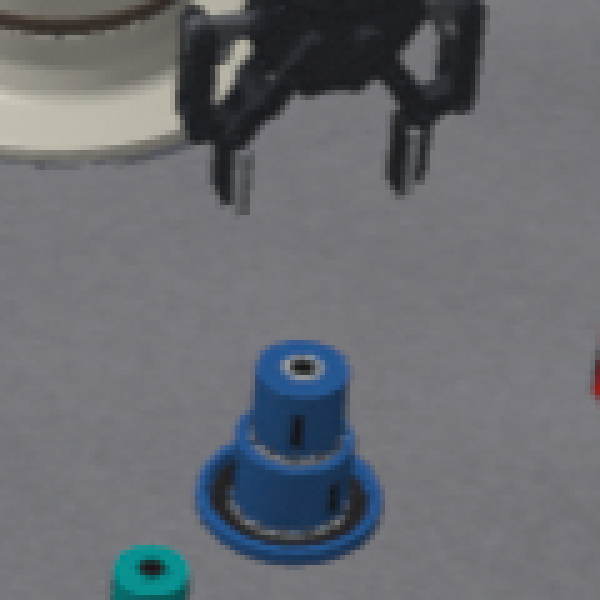

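The medium saw sits centred on the large one at (0.4486, 0.1548). Next, the small blue saw at (0.6222, 0.3339).

```bash
python3 -m inch '[[[0,-12,-22,0,0,0,65],[5,-20,-36,0,0,0,65],[8,-22,-40,0,0,0,65],[8,-22,-40,0,0,0,65],[8,-20,-36,0,0,0,65],[8,-12,-22,0,0,0,65],[5,-6,-10,0,0,0,65],[0,0,0,0,0,0,65],[0,0,0,0,0,0,65]]]';  python3 aim.py 0.6222 0.3339 0.09
```

```text
t: 34.4
position: [0.6182, 0.3287, 0.3234]
tcp_rot: [0.101, 0.703, 0.101, -0.697]
contact_force: [0.1, 0.5, 0.1]
gripper_width: 0.0651
t 34.4 grasp [0.6197 0.329  0.1684] toolx [ 0.009  0.002 -1.   ] y [ 0.283 -0.959  0.001] z [-0.959 -0.283 -0.009] j [ 0.38  0.44  1.23 -0.    1.46  1.66] w 65.1 F [0.1 0.5 0.1]
shift mm (straightened) [78.4 -3.9 -4.5]
turn [ 0.    -0.009 -0.001]
```

```bash
python3 -m inch '[[[15,-4,-5,0,-0.009,0,65],[22,0,0,0,0,0,65],[22,0,0,0,0,0,65],[15,0,0,0,0,0,65],[8,0,0,0,0,0,65],[0,0,0,0,0,0,65],[0,0,0,0,0,0,65]]]';  python3 aim.py 0.6222 0.3339 0.06
```

```text
t: 35.1
position: [0.6212, 0.3324, 0.2397]
tcp_rot: [0.1, 0.701, 0.1, -0.699]
contact_force: [-0.1, 0.2, 0.9]
gripper_width: 0.0649
t 35.1 grasp [0.6214 0.3324 0.0847] toolx [ 0.002 -0.    -1.   ] y [ 0.281 -0.96   0.001] z [-0.96  -0.281 -0.002] j [ 0.38  0.51  1.31 -0.    1.33  1.67] w 64.9 F [-0.1  0.2  0.9]
shift mm (straightened) [24.7 -1.2 -1.4]
turn [ 0.    -0.002 -0.001]
```

```bash
python3 -m inch '[[[10,-1,-1,0,-0.002,0,65],[14,0,0,0,0,0,65],[14,0,0,0,0,0,65],[10,0,0,0,0,0,65],[5,0,0,0,0,0,65],[0,0,0,0,0,0,65]]]';  python3 aim.py 0.6222 0.3339 0.03
```

```text
t: 35.7
position: [0.6221, 0.3338, 0.1831]
tcp_rot: [0.1, 0.7, 0.1, -0.7]
contact_force: [-0.9, 0.1, -0.4]
gripper_width: 0.065
t 35.7 grasp [0.6223 0.3338 0.0281] toolx [ 0.001 -0.    -1.   ] y [ 0.281 -0.96   0.   ] z [-0.96  -0.281 -0.001] j [ 0.38  0.56  1.35 -0.    1.23  1.67] w 65.0 F [-0.9  0.1 -0.4]
shift mm (straightened) [-1.9 -0.1 -0.1]
turn [ 0.    -0.001 -0.   ]
```

```bash
python3 -m inch '[[[-2,0,0,0,0,0,65],[0,0,0,0,0,0,65],[0,0,0,0,0,0,26],[0,0,0,0,0,0,26],[0,0,0,0,0,0,26],[0,0,0,0,0,0,26],[0,0,0,0,0,0,26],[0,0,0,0,0,0,26],[0,0,0,0,0,0,26]]]' 40; python3 aim.py 0.6222 0.3339 0.03;  python3 -m inch '[[[-10,0,0,0,0,0,26],[-25,0,0,0,0,0,26],[-35,0,0,0,0,0,26],[-40,0,0,0,0,0,26],[-40,0,0,0,0,0,26],[-25,0,0,0,0,0,26],[-5,0,0,0,0,0,26],[0,0,0,0,0,0,26]]]'; python3 aim.py 0.4486 0.1547 0.19
python3 - <<'E'
from h import *
S=get_image("scene");save("bs_s2.png",S["img"],(380,80,540,240),4)
E
```

```text
t: 36.6
position: [0.6224, 0.3339, 0.1869]
tcp_rot: [0.1, 0.701, 0.1, -0.699]
contact_force: [0.3, -0.5, -1.8]
gripper_width: 0.0328
t 36.6 grasp [0.6229 0.334  0.0319] toolx [ 0.003  0.001 -1.   ] y [ 0.281 -0.96   0.   ] z [-0.96  -0.281 -0.003] j [ 0.38  0.56  1.35 -0.    1.24  1.67] w 32.8 F [ 0.3 -0.5 -1.8]
shift mm (straightened) [ 1.9 -0.1  0.2]
turn [ 0.    -0.003 -0.   ]
t: 37.4
position: [0.621, 0.3334, 0.3771]
tcp_rot: [0.1, 0.701, 0.1, -0.699]
contact_force: [-0.5, -0.8, -1.6]
gripper_width: 0.033
t 37.4 grasp [0.6214 0.3335 0.2221] toolx [ 0.003  0.    -1.   ] y [ 0.281 -0.96   0.   ] z [-0.96  -0.281 -0.003] j [ 0.38  0.43  1.13 -0.    1.57  1.67] w 33.0 F [-0.5 -0.8 -1.6]
shift mm (straightened) [ 31.6 123.1 215.7]
turn [ 0.    -0.003 -0.   ]
```

View pics/bs_s2.png

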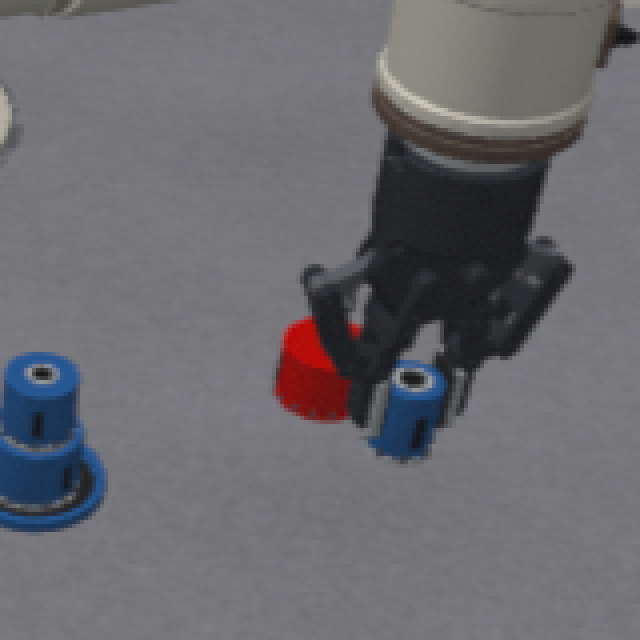

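Held upright. Carrying it to the blue stack; contact is expected at grasp z ≈ 0.124.

```bash
python3 -m inch '[[[0,10,18,0,0,0,26],[0,16,28,0,0,0,26],[0,20,36,0,0,0,26],[0,22,38,0,0,0,26],[0,20,36,0,0,0,26],[0,16,28,0,0,0,26],[0,10,18,0,0,0,26],[0,5,9,0,0,0,26],[0,0,0,0,0,0,26],[0,0,0,0,0,0,26]]]';  python3 aim.py 0.4486 0.1547 0.17
```

```text
t: 38.45
position: [0.4439, 0.1543, 0.3597]
tcp_rot: [-0.101, -0.693, -0.099, 0.707]
contact_force: [0.9, 0.6, -0.0]
gripper_width: 0.0329
t 38.45 grasp [0.4409 0.1534 0.2048] toolx [-0.019 -0.006 -1.   ] y [ 0.281 -0.96  -0.   ] z [-0.96  -0.281  0.02 ] j [ 0.17 -0.04  1.73 -0.    1.47  1.46] w 32.9 F [ 0.9  0.6 -0. ]
shift mm (straightened) [34.6  0.9 -5.3]
turn [0.   0.02 0.  ]
```

```bash
python3 -m inch '[[[8,1,-3,0,0.02,0,26],[10,0,0,0,0,0,26],[8,0,0,0,0,0,26],[4,0,0,0,0,0,26],[0,0,0,0,0,0,26],[0,0,0,0,0,0,26]]]';  python3 aim.py 0.4486 0.1547 0.145
```

```text
t: 39.05
position: [0.4489, 0.1562, 0.3259]
tcp_rot: [-0.101, -0.698, -0.101, 0.701]
contact_force: [0.3, 0.3, -1.9]
gripper_width: 0.0327
t 39.05 grasp [0.4483 0.1562 0.1709] toolx [-0.004 -0.    -1.   ] y [ 0.283 -0.959 -0.001] z [-0.959 -0.283  0.004] j [ 0.17 -0.02  1.78  0.    1.39  1.46] w 32.7 F [ 0.3  0.3 -1.9]
shift mm (straightened) [25.9  1.4  0.6]
turn [0.    0.004 0.001]
```

```bash
python3 -m inch '[[[8,1,0,0,0.004,0.001,26],[10,0,0,0,0,0,26],[10,0,0,0,0,0,26],[5,0,0,0,0,0,26],[0,0,0,0,0,0,26],[0,0,0,0,0,0,26]]]';  python3 aim.py 0.4486 0.1547 0.124
python3 - <<'E'
from saw import *
S=get_image("scene")
for h in holes(S,"blue"):
  if 15<h[2]<60 and h[1]>120: print(np.round(h,1),onz(S,h[0],h[1],.148)[:2].round(4))
save("bs_s3.png",S["img"],(330,80,450,220),5)
E
```

```text
t: 39.65
position: [0.4491, 0.1551, 0.29]
tcp_rot: [0.101, 0.7, 0.101, -0.7]
contact_force: [0.1, 0.5, -0.2]
gripper_width: 0.033
t 39.65 grasp [0.4491 0.1551 0.135 ] toolx [ 0. -0. -1.] y [ 0.283 -0.959  0.   ] z [-0.959 -0.283 -0.   ] j [ 0.17  0.01  1.82 -0.    1.31  1.45] w 33.0 F [ 0.1  0.5 -0.2]
shift mm (straightened) [11.   0.3  0.6]
turn [ 0. -0. -0.]
[387.9 190.8  31. ] [0.5865 0.1457]
[391.8 155.1  39. ] [0.4491 0.1546]
```

View pics/bs_s3.png

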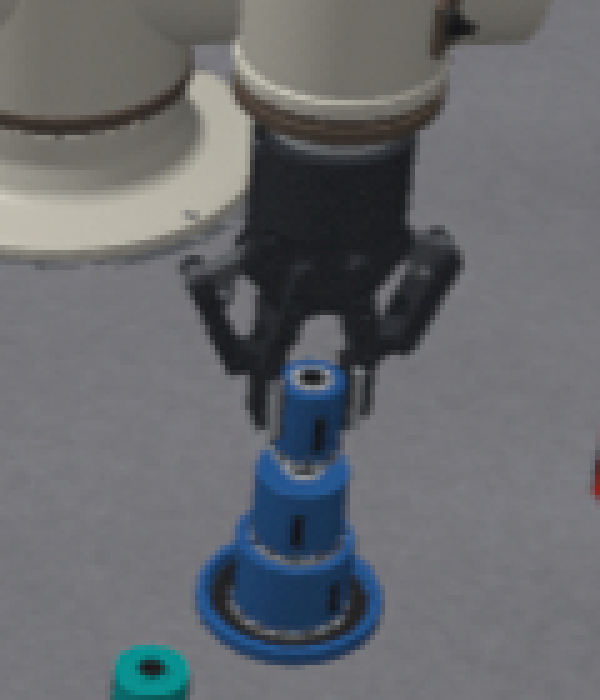

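Aligned within 1 mm (hole at (0.4491, 0.1546) against (0.4486, 0.1548)), about 11 mm above. Lowering.

```bash
python3 -m inch '[[[5,0,0,0,0,0,26],[2,0,0,0,0,0,26],[0,0,0,0,0,0,26],[0,0,0,0,0,0,26]]]'; python3 -m inch '[[[1,0,0,0,0,0,26],[0,0,0,0,0,0,26]]]';python3 -m inch '[[[1,0,0,0,0,0,26],[0,0,0,0,0,0,26]]]'; python3 aim.py 0.4486 0.1547 0.124
```

```text
t: 40.1
position: [0.4493, 0.1552, 0.2831]
tcp_rot: [0.101, 0.7, 0.101, -0.699]
contact_force: [0.1, 0.5, -1.9]
gripper_width: 0.0329
t: 40.3
position: [0.4493, 0.1552, 0.2822]
tcp_rot: [0.101, 0.7, 0.101, -0.699]
contact_force: [-0.1, 0.0, -1.1]
gripper_width: 0.0334
t: 40.5
position: [0.4494, 0.1552, 0.2812]
tcp_rot: [0.101, 0.701, 0.101, -0.699]
contact_force: [-0.8, 0.2, -0.9]
gripper_width: 0.0331
t 40.5 grasp [0.4496 0.1552 0.1262] toolx [ 0.002  0.    -1.   ] y [ 0.283 -0.959  0.   ] z [-0.959 -0.283 -0.002] j [ 0.17  0.02  1.84 -0.    1.28  1.45] w 33.1 F [-0.8  0.2 -0.9]
shift mm (straightened) [2.2 0.3 0.9]
turn [ 0.    -0.002 -0.   ]
```

```bash
python3 -m inch '[[[1,0,0,0,0,0,26],[0,0,0,0,0,0,26]]]';python3 -m inch '[[[1,0,0,0,0,0,26],[0,0,0,0,0,0,26]]]'; python3 -m inch '[[[1,0,0,0,0,0,26],[0,0,0,0,0,0,26]]]'; python3 aim.py 0.4486 0.1547 0.124
```

```text
t: 40.7
position: [0.4494, 0.1552, 0.2802]
tcp_rot: [0.101, 0.701, 0.101, -0.699]
contact_force: [-0.7, -0.2, -0.8]
gripper_width: 0.0327
t: 40.9
position: [0.4494, 0.1552, 0.2791]
tcp_rot: [0.101, 0.701, 0.101, -0.699]
contact_force: [-0.6, -0.5, -1.5]
gripper_width: 0.0327
t: 41.1
position: [0.4496, 0.1553, 0.2791]
tcp_rot: [0.101, 0.701, 0.101, -0.699]
contact_force: [-0.6, 0.7, -1.4]
gripper_width: 0.0328
t 41.1 grasp [0.4502 0.1554 0.1241] toolx [ 0.004  0.    -1.   ] y [ 0.283 -0.959  0.001] z [-0.959 -0.283 -0.004] j [ 0.17  0.02  1.84 -0.    1.28  1.45] w 32.8 F [-0.6  0.7 -1.4]
shift mm (straightened) [0.1 0.3 1.2]
turn [ 0.    -0.004 -0.001]
```

Stalled at exactly 0.124, so it is resting. Release and check.

```bash
python3 -m inch '[[[0,0,0,0,0,0,36],[0,0,0,0,0,0,42],[0,0,0,0,0,0,52],[0,0,0,0,0,0,62],[0,0,0,0,0,0,62],[-10,0,0,0,0,0,65],[-20,0,0,0,0,0,65],[-35,0,0,0,0,0,65],[-40,0,0,0,0,0,65],[-30,0,0,0,0,0,65]]]'
python3 -m inch '[[[0,20,0,0,0,0,65],[0,35,0,0,0,0,65],[0,40,-20,0,0,0,65],[0,40,-20,0,0,0,65],[0,20,-10,0,0,0,65],[0,0,0,0,0,0,65],[0,0,0,0,0,0,65]]]'
python3 - <<'E'
from saw import *
S=get_image("scene");T=get_image("top")
for n,c in(("S",S),("T",T)):
  for col in("blue","orange"):
    for h in holes(c,col):
      if 15<h[2]<90 and h[1]>120: print(n,col,np.round(h,1),[onz(c,h[0],h[1],z)[:2].round(4) for z in(.092,.136)])
  for col in("yellow","green"):
    for k in cv2.findContours(mask(c["img"],col),cv2.RETR_EXTERNAL,cv2.CHAIN_APPROX_NONE)[0]:
      if cv2.contourArea(k)>60 and cv2.boundingRect(k)[1]>130: print(n,col,cv2.boundingRect(k))
save("fin_s.png",S["img"],(180,100,500,290),2.4);save("fin_t.png",T["img"],(140,90,480,330),2.3)
E
```

```text
t: 42.1
position: [0.4483, 0.155, 0.4175]
tcp_rot: [-0.101, -0.699, -0.101, 0.701]
contact_force: [0.5, 0.1, -0.9]
gripper_width: 0.0646
t: 42.8
position: [0.5419, 0.0158, 0.4295]
tcp_rot: [0.102, 0.703, 0.101, -0.696]
contact_force: [-0.5, 1.0, -0.5]
gripper_width: 0.065
S blue [388.1 190.3  38. ] [array([0.5171, 0.1499]), array([0.5702, 0.147 ])]
S blue [389.6 175.5  31. ] [array([0.4588, 0.1533]), array([0.5151, 0.1502])]
S blue [391.6 159.1  37. ] [array([0.3892, 0.1585]), array([0.4493, 0.1551])]
S orange [268.9 169.2  35. ] [array([ 0.4594, -0.1523]), array([ 0.5157, -0.1386])]
S yellow (242, 210, 26, 37)
S green (186, 171, 43, 37)
T orange [383.1 213.4  69. ] [array([ 0.4594, -0.1512]), array([ 0.4565, -0.1429])]
T yellow (381, 139, 14, 31)
T green (426, 192, 43, 45)
```

View pics/fin_s.png

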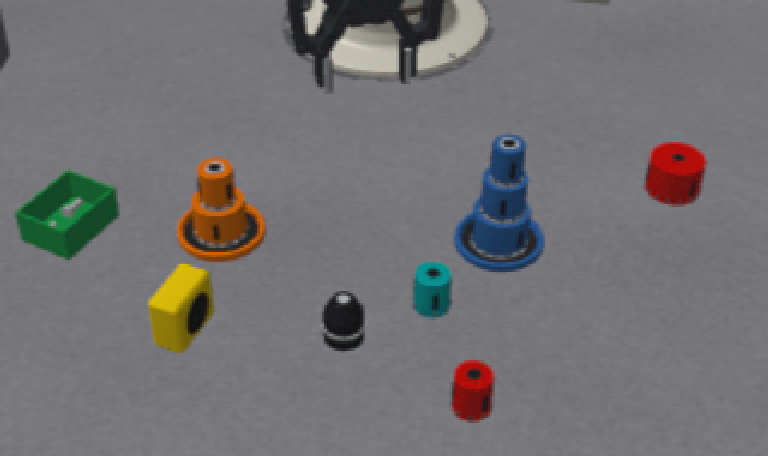

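View pics/fin_t.png

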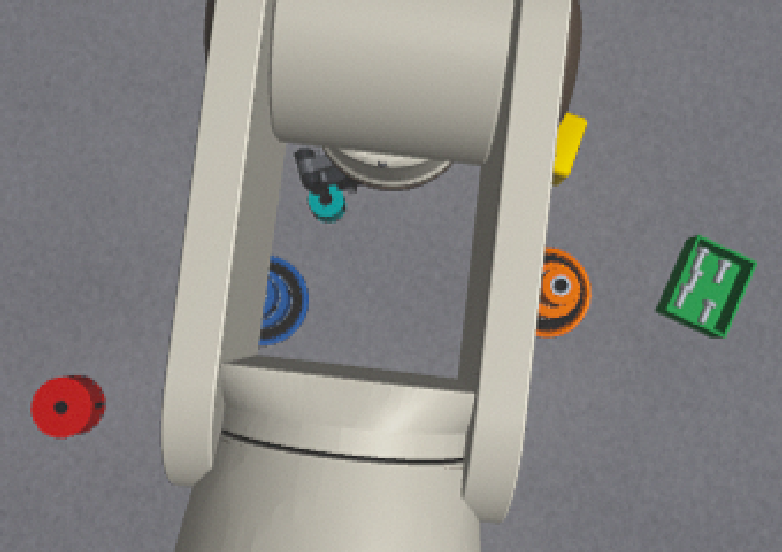

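Both stacks stand upright. The scene view puts the blue top at (0.449, 0.155), and both views put the orange top at (0.459, -0.152). The tape and bin show the same pixel boxes as at the start, the chuck has not moved, and the gripper is clear. Handing in.

```bash
python3 -m inch '[[[0,0,0,0,0,0,65],[0,0,0,0,0,0,65],[0,0,0,0,0,0,65]]]'; python3 -c "from cell import hand_in;print(hand_in())"
```

```text
t: 43.2
position: [0.5402, 0.0184, 0.4304]
tcp_rot: [0.103, 0.704, 0.103, -0.696]
contact_force: [0.5, -0.5, 0.1]
gripper_width: 0.065
the job is handed in; nothing more can be done
None
```

I stacked the blue saws large, medium, small in the blue tray and the orange saws large, small in the orange tray. I handed the job in at about 43 s; it reports no verdict.

- **Stacks:** In the last pictures both stand upright. The saw centres lie within about 2 mm of each other and of the tray centres by my measurements.
- **Bystanders:** The tape and bin gave the same image outlines as at the start in the scene view. The chuck also looked unmoved, by eye only.
- **Gripper:** It is open and well clear of everything.

Two checks fell short:
- **Touch-down:** At four of the five set-downs the force reading was too noisy to show contact. I relied on the height and the stalled descent there, and the pictures after each release agreed.
- **Top view:** The arm blocked the middle of the last top view. The final blue stack is therefore confirmed from the scene view only.

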